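# Fit the spacer discs of a portion press and set its dose pointer

## Robot

A 6-joint arm with a two-finger parallel gripper is mounted at the origin on the work surface. World frame = base frame: x ahead of the robot, y to its left, z up, the work surface at z = 0. Lengths are in m, angles in rad, forces in N, time in s.
With the tool pointing down it reaches from about 0.4 to 0.925 m from the base axis. Payload 3.4 kg.
Tool frame: the origin (TCP) lies at the very end of the fingers, on their centre line; the grasp point (between the pads) lies 19 mm behind it; z points along the fingers, y is the line along which they close (so a half turn about z gives the same grasp; the last joint's range is limited). The gripper opens to 85 mm and grips with 20 to 120 N. Pads are 22 mm wide; open, the fingers measure 114 mm over their backs; the gripper's body (76 mm by 85 mm) begins 54 mm behind the grasp point. The pads swing forward as they close: fully open they stand 13 mm farther back than shut.
Start: joints at [-1.407, 0.307, 1.506, -0, 1.328, -0.073], TCP at [0.135, -0.559, 0.206] pointing down, gripper open.
Joint ranges: [-3.12, 3.12], [-1.05, 2.28], [0.14, 2.33], [-1.42, 4.57], [0.1, 2.73], [-2.68, 2.68]. Speed limits (rad/s): [2.57, 2.57, 3.14, 3.14, 3.14, 3.14].

## Interface

Orientations are given as a rotation vector (axis times angle).
In Python, from plant import robot gives the robot as it stands.
- The arm moves only by the tool play_rows, never from a script. Its argument "series" is text: rows parted by semicolons, each of 4 numbers parted by spaces: the shift along the tool's x, y, z in units of 30 mm (1.0 is 30 mm), then the turn about the tool's z in units of 6 degrees (1.0 is 6 degrees). In form: x y z spin; .... A call has 1 to 20 rows; each row shifts and turns the commanded pose from where the row before left it, along the tool's axes as they then stand; what a row does not reach is not made up. A row lasts 1/10 s, in which the tool goes at most 50 mm and 8.59 degrees, less where a joint would pass 70% of its speed; a pose out of reach is approached as far as the arm can. A call is refused whole if a number of a shift passes 1 or a number of a turn 1, either way. A call with a gripper value outside its range is refused whole. "hand" is the opening, from 0 (shut) to 1 (fully open), set as the call begins (left out, the last holds). The fingers move at their own pace and stop on an object; "grip_force" is the grip in N (left out, the last holds). Time passes only in rows, so rows that do not move let the fingers close. It gives the time, the measured TCP pose, the force, the opening and the grip force at its end, in the units of the state.
- robot.state(): the state, without advancing time (a new reading comes with each control period).
- robot.get_image(name): name is "scene" or "side" or "wrist"; returns a dict with "pixels" (384x512x3 uint8, blue, green, red), "vertical_fov" (degrees; the focal length in pixels is half the picture's height over the tangent of half this angle, whatever the lens; pixels are square), "cx", "cy" (the principal point, pixels), "position" and "orientation" of the camera in the world. Camera axes: x right, y up, looking along -z (the intrinsics and any distortion apply to the point x, -y, -z); pixel columns grow to the right and rows downward; lengths in m; the calibration is good to about 2 mm. The wrist camera is an equidistant fisheye: a pixel r from the principal point sees the ray r / f radians off the axis. A picture is of the moment at which its call begins. There is no depth.
- robot.finish_job(): hands the job in; it is judged then, once.
The state is a dict: "clock": time; "joint_pos": joint angles; "dq": joint speeds; "tau": joint torques, N m; "position": TCP position; "orientation": TCP orientation; "wrist_force": force on the tool from outside, world axes, zero at the start; "moment": the same for the moment, N m; "gripper_width": opening from 0.0 (shut) to 1.0 (fully open); "grasp_force": force on a finger pad.
Only numpy, scipy, OpenCV 4.12 (cv2) and the standard library are available. Lean on these libraries where they do the work, as an engineer would, in place of code of your own. Each camera call takes 0.05 s, during which the arm holds its last target. There are 200 camera calls.

## Task

Set up the portion press: take the clamp plate off the three studs, slide every spacer disc from the table onto the studs until it lies flat and fully down, then put the clamp plate back on top, button up, down on the discs. Also turn the dose knob until the pointer stands on the mark, and leave the other things on the table where they are.

Things in the scene. Friction and masses are not known exactly. Their poses are not given: they have to be found in the camera images.
- seat (a point): Stud seat of the press: centre of the top face of a round boss 48 mm across, 42 mm above the table and 12 mm above the press's top. Three upright 8 mm studs, 48 mm long, the top 6 mm tapered, stand on it on a circle of radius 19 mm: one along this point's +x (away from the robot), the others 120 deg to either side. z is up; yaw follows the press.
- disc0_mid (a point): Aluminium spacer disc (three or four are there; None if absent), flat on the table; all alike, same either way up. 9 mm thick, 64 mm across, with two rim flats 54 mm apart facing this point's +y and -y: grip there. Three 11 mm through holes on a circle of radius 19 mm, one along +x, others 120 deg to either side. 90 g. The point is its centre, half-way up.
- disc1_mid (a point): Aluminium spacer disc (three or four are there; None if absent), flat on the table; all alike, same either way up. 9 mm thick, 64 mm across, with two rim flats 54 mm apart facing this point's +y and -y: grip there. Three 11 mm through holes on a circle of radius 19 mm, one along +x, others 120 deg to either side. 90 g. The point is its centre, half-way up.
- disc2_mid (a point): Aluminium spacer disc (three or four are there; None if absent), flat on the table; all alike, same either way up. 9 mm thick, 64 mm across, with two rim flats 54 mm apart facing this point's +y and -y: grip there. Three 11 mm through holes on a circle of radius 19 mm, one along +x, others 120 deg to either side. 90 g. The point is its centre, half-way up.
- disc3_mid (a point): Aluminium spacer disc (three or four are there; None if absent), flat on the table; all alike, same either way up. 9 mm thick, 64 mm across, with two rim flats 54 mm apart facing this point's +y and -y: grip there. Three 11 mm through holes on a circle of radius 19 mm, one along +x, others 120 deg to either side. 90 g. The point is its centre, half-way up.
- clamp_mid (a point): Steel clamp plate: same outline, flats (+y, -y) and three holes as the discs, but 12 mm thick, with a round button 22 mm across and 8 mm high in the middle of its top. 200 g. On the studs at the start, down on the boss. The point is the centre of the plate, 6 mm above its underside; z is up.
- dose_grip (a point): Black dose knob on the press's left half, 150 mm from the studs: a bar 42 mm long (along this point's x), 14 mm thick (along y), 32 mm high, on a round 44 mm skirt. The point is on its upright axis, 67 mm above the table, 7 mm below the bar's top and 23 mm above the skirt. It turns with the knob.
- dose (a joint): Turn of the dose knob, rad, 0 to 5.8, growing clockwise seen from above. It drives the pointer 12 mm per rad towards the press's left (+y) end, and stays where it is left (friction 0.06 N m).
- pointer_tip (a point): Tip of the small dark pointer that slides along the white scale in front of the knob, driven by the knob only; 2.5 mm wide, points towards the robot, about 3 mm above the press's top.
- mark_line (a point): Set mark: a dark line 2.5 mm wide on a small aluminium clip (12 x 14 x 8 mm) at the front of the scale; the point is at the line's end facing the pointer. y runs along the scale, to the left: the pointer is on the mark when its tip has y = 0 in this frame. At the start the pointer is 22 to 53 mm to the right of it.
- press: The fixed portion press, a low stainless base 150 (x) x 300 (y) x 30 mm, with an 85 mm high motor box beyond its left end, turned up to 0.25 rad; origin at the centre of its underside, x to its back, y to its left. Seat at (0, -70, 42) mm, knob axis at (30, 80) mm. The table within 120 mm of the front (robot side) of its left half is free to set things down.
- twine: A bystander: card spool of twine, loose on the table or board; leave it alone.
- spice: A bystander: spice jar, loose on the table or board; leave it alone.
- bowl: A bystander: steel bowl, loose on the table or board; leave it alone.
- shaker: A bystander: white salt shaker, loose on the table or board; leave it alone.
There are look-alikes about, which are no part of the job. Leave any green, pink or purple look-alike of the part that bears disc1_mid alone.

How it is judged:
By the outcome, as a careful person would: the job done as asked, in the order asked, and still so for the second after the job is handed in, with the robot touching nothing.
Of disc0, disc1, disc2, disc3 only 3 to 4 are there at a start; the rules pass over those that are not, and their reading is None.
At some moment in a run one of disc0, disc1, disc2, disc3 may be knocked a few centimetres aside while the robot is not near it.
Once in a run the grip may slacken for a moment while it holds something.
It also fails if it takes over 208 s, if anything falls off the work surface, if the arm or the gripper's body presses on something with over 40 N, if the wrist force passes 120 N, or if a joint passes its speed limit or range.

## Working session

There is one attempt and no reset: what is moved stays moved. The work goes in short steps, Python scripts to look and compute and a tool call to move; the robot and the scene stay as the last step left them, time stands still between calls to the robot, and variables do not carry over. Pictures are saved under pics/ and viewed, at most 14 in all, crops included, and the job is handed in when it is done.

Besides the shell and the picture viewer there is one more tool, called as name(argument=value, ...) on one line, values as JSON. play_rows: Moves the arm, as the interface text tells. Its arguments: {"type":"object","properties":{"series":{"type":"string"},"hand":{"type":"number"},"grip_force":{"type":"number"}},"required":["series"]}

```bash
ls; mkdir -p pics
cat > h.py <<'E'
import numpy as np, cv2
from scipy.spatial.transform import Rotation as R
from plant import robot
def rot(o):
    o=np.array(o,float)
    return R.from_rotvec(o).as_matrix() if o.shape==(3,) else (o if o.shape==(3,3) else R.from_quat(o).as_matrix())
def cam(name):
    d=robot.get_image(name); d['name']=name; return d
def ray(d,u,v):
    im=d['pixels']; f=im.shape[0]/2/np.tan(np.radians(d['vertical_fov'])/2)
    x=(u-d['cx']);y=(v-d['cy'])
    if d['name']=='wrist':
        r=np.hypot(x,y);t=r/f;s=np.sin(t)/max(r,1e-9);c=np.array([x*s,-y*s,-np.cos(t)])
    else: c=np.array([x/f,-y/f,-1.])
    return np.array(d['position']),rot(d['orientation'])@c
def onz(d,u,v,z):
    p,r=ray(d,u,v); return p+r*(z-p[2])/r[2]
def proj(d,P):
    im=d['pixels']; f=im.shape[0]/2/np.tan(np.radians(d['vertical_fov'])/2)
    c=rot(d['orientation']).T@(np.array(P)-d['position'])
    if d['name']=='wrist':
        rr=np.hypot(c[0],c[1]);t=np.arctan2(rr,-c[2]);return np.array([d['cx']+f*t*c[0]/rr,d['cy']-f*t*c[1]/rr])
    return np.array([d['cx']-f*c[0]/c[2],d['cy']+f*c[1]/c[2]])
E
python3 - <<'E'
from h import *
for n in ['scene','side','wrist']:
    d=cam(n); cv2.imwrite(f'pics/{n}0.png',d['pixels']); print(n,{k:v for k,v in d.items() if k!='pixels'})
print(robot.state())
E
```

```text
pics
scene {'vertical_fov': 42.8778608728346, 'cx': 242.9813294981945, 'cy': 194.31956453330474, 'position': array([ 1.22073753, -0.77450303,  1.27225604]), 'orientation': array([0.69682834, 0.27186622, 0.73432362]), 'name': 'scene'}
side {'vertical_fov': 44.264917113607446, 'cx': 256.1097871189311, 'cy': 186.10531842751047, 'position': array([0.081028  , 0.59315396, 0.99044294]), 'orientation': array([ 0.27743925, -0.81592994, -2.37404669]), 'name': 'side'}
wrist {'vertical_fov': 65.70646984690485, 'cx': 255.54872387229798, 'cy': 191.5689540035869, 'position': array([ 0.19976792, -0.54226224,  0.37357973]), 'orientation': array([-0.2225349 ,  0.17686825, -1.32381921]), 'name': 'wrist'}
{'clock': 0.15, 'joint_pos': array([-1.40653299e+00,  3.07434479e-01,  1.50732649e+00,  6.52934249e-06,
        1.32845837e+00, -7.34788405e-02]), 'dq': array([ 0.00028275, -0.00218769, -0.00532054, -0.00095896, -0.00030649,
       -0.00042584]), 'tau': array([ 4.68151188e-05, -4.57977855e+01, -2.52220505e+01, -1.28878187e-04,
        8.45660514e-03, -1.06667690e-05]), 'position': array([ 0.13531519, -0.55826853,  0.2051913 ]), 'orientation': array([-3.11780936e+00, -3.72370478e-01,  1.05946995e-04]), 'wrist_force': array([-0.59010539, -0.31297074,  0.00331985]), 'moment': array([-0.03260557, -0.00616979,  0.01840498]), 'grasp_force': 0.0, 'gripper_width': 0.9998033124476567}
```

View pics/scene0.png

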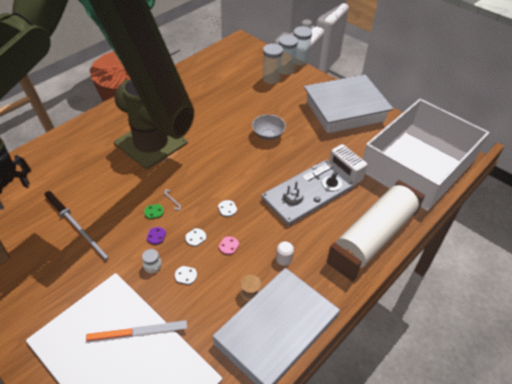

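View pics/side0.png

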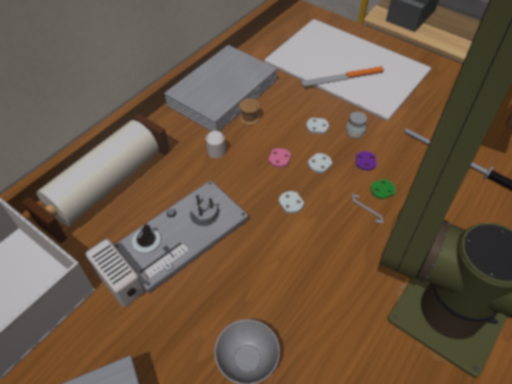

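The scene view shows three silver discs at (228,208), (196,237) and (186,275). The side view shows the same discs at (291,201), (320,162) and (318,125). The press has its clamp and studs at (292,193) in the scene view and (205,208) in the side view, and the knob at (333,180) and (146,235). The green, purple and pink discs are decoys.

Run:
```python
from h import *
S=cam('scene');D=cam('side')
def blobs(d,box):
    im=d['pixels'].astype(int);m=((im.min(2)>150)&(im.max(2)-im.min(2)<40)).astype(np.uint8)
    x0,y0,x1,y1=box;k=np.zeros_like(m);k[y0:y1,x0:x1]=m[y0:y1,x0:x1]
    k=cv2.morphologyEx(k,cv2.MORPH_CLOSE,np.ones((5,5)))
    n,l,s,c=cv2.connectedComponentsWithStats(k)
    for i in range(1,n):
        if s[i,4]>80: print(d['name'],s[i,4],c[i].round(1),onz(d,*c[i],.009).round(4))
blobs(S,(165,195,245,290));blobs(D,(270,110,345,220))
def near(ps,pd):
    a,r=ray(S,*ps);b,q=ray(D,*pd)
    A=np.c_[r,-q];t=np.linalg.lstsq(A,b-a,rcond=None)[0]
    return ((a+t[0]*r+b+t[1]*q)/2).round(4), np.linalg.norm(a+t[0]*r-b-t[1]*q).round(4)
print('knob',near((333,180),(146,232)),'clamp',near((292,193),(205,208)))
for n,d,b in (('s',S,(255,140,375,230)),('d',D,(80,175,255,305))):
    x0,y0,x1,y1=b;f=4.4
    cv2.imwrite(f'pics/c{n}.png',cv2.resize(d['pixels'][y0:y1,x0:x1],None,fx=f,fy=f,interpolation=cv2.INTER_CUBIC))
a=cv2.imread('pics/cs.png');b=cv2.imread('pics/cd.png')
W=400
g=lambda i:cv2.resize(i,(W,int(i.shape[0]*W/i.shape[1])))
a=g(a);b=g(b);h=max(len(a),len(b));o=np.zeros((h,800,3),np.uint8);o[:len(a),:400]=a;o[:len(b),400:]=b;cv2.imwrite('pics/c1.png',o)
```

```text
scene 228 [227.1 207.5] [ 0.4472 -0.0326  0.009 ]
scene 262 [195.4 236.3] [ 0.4601 -0.1896  0.009 ]
scene 311 [185.4 274.5] [ 0.5451 -0.3078  0.009 ]
side 207 [317.3 124.4] [ 0.5436 -0.3059  0.009 ]
side 257 [319.6 161.6] [ 0.4599 -0.188   0.009 ]
side 320 [290.8 201. ] [ 0.4463 -0.03    0.009 ]
knob (array([0.6475, 0.2797, 0.0562]), np.float64(0.0033)) clamp (array([0.5842, 0.1406, 0.0511]), np.float64(0.0012))
```

View pics/c1.png

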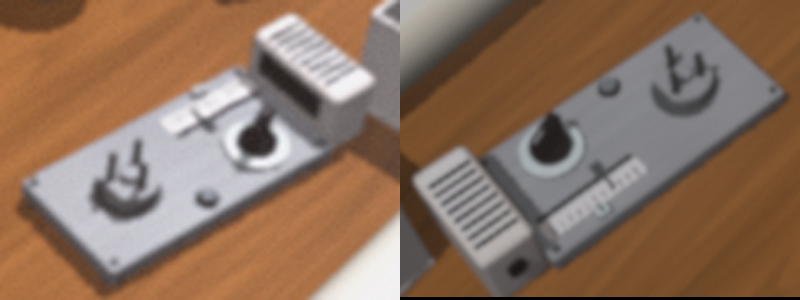

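The crops show the clamp on the studs at the press's right half, the knob on its light skirt to the left, and the scale with the pointer and mark in front of the knob. The press yaw comes out at about -0.23 rad. I'll move to a spot where the wrist camera can see the discs.

play_rows(series="0.94 -0.77 0 0;0.94 -0.77 0 0;0.94 -0.77 0 0;0.94 -0.77 0 0;0.94 -0.77 0 0;0.94 -0.77 0 0;0.94 -0.77 0 0;0.94 -0.77 0 0;0.94 -0.77 0 0;0.94 -0.77 0 0;0.94 -0.77 0 0;0.94 -0.77 0 0;0.94 -0.77 0 0;0 0 0 0.9;0 0 0 0.9;0 0 0 0.9;0 0 0 0.9;0 0 0 0.9;0 0 0 0;0 0 0 0")

```text
clock: 2.25
position: [0.4209, -0.1806, 0.2059]
orientation: [-3.121, 0.362, 0.0]
wrist_force: [-0.4, -0.6, -0.3]
gripper_width: 1.0
grasp_force: 0.0
```

```bash
cat >> h.py <<'E'
def pose():
    s=robot.state();M=rot(s['orientation']);return np.array(s['position']),np.arctan2(M[1,0],M[0,0]),s
def go(x,y,z,h=None):
    """units to reach world x,y,z (shift first at current heading) and spin; heading in rad, mod pi"""
    p,h0,s=pose();M=rot(s['orientation'])
    sh=M.T@(np.array([x,y,z])-p)/.03
    sp=0 if h is None else -np.degrees((h-h0+np.pi/2)%np.pi-np.pi/2)/6
    print('at',p.round(4),'h',h0.round(4),'q6',s['joint_pos'][5].round(2),'units',sh.round(2),'spin',np.round(sp,2))
def holes(d,c,z,rad=.045):
    """disc top at height z near world c: mask disc, dark holes inside -> centre, yaw (mod 120)"""
    im=d['pixels'];k=4
    u=proj(d,[c[0],c[1],z])
    # rectify the plane z onto a metric grid, 0.25 mm/px
    g=np.arange(-rad,rad,.00025);X,Y=np.meshgrid(c[0]+g,c[1]+g)
    f=im.shape[0]/2/np.tan(np.radians(d['vertical_fov'])/2)
    P=(np.stack([X,Y,0*X+z],-1)-d['position'])@rot(d['orientation'])
    if d['name']=='wrist':
        rr=np.hypot(P[...,0],P[...,1])+1e-9;t=np.arctan2(rr,-P[...,2])*f/rr
    else: t=-f/P[...,2]
    mu=(d['cx']+t*P[...,0]).astype(np.float32);mv=(d['cy']-t*P[...,1]).astype(np.float32)
    return cv2.remap(im,mu,mv,cv2.INTER_CUBIC),g
E
python3 - <<'E'
from h import *
d=cam('wrist');cv2.imwrite('pics/w1.png',d['pixels']);print(d['position'],pose()[:2])
t=[]
for c in [(.545,-.307),(.460,-.189),(.447,-.031)]:
    r,g=holes(d,c,.009);t.append(cv2.resize(r,(260,260)))
cv2.imwrite('pics/w1r.png',np.vstack([np.hstack(t),cv2.resize(d['pixels'],(400,300))[:, :] if 0 else np.zeros((1,780,3),np.uint8)]))
E
```

```text
[ 0.48541617 -0.19496174  0.3743771 ] (array([ 0.4209141 , -0.18060046,  0.20587845]), np.float64(-0.23152347960436861))
```

View pics/w1.png

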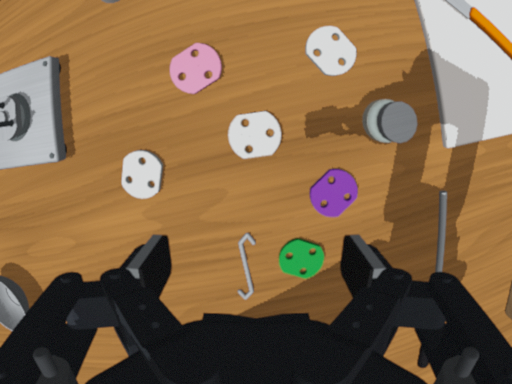

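View pics/w1r.png

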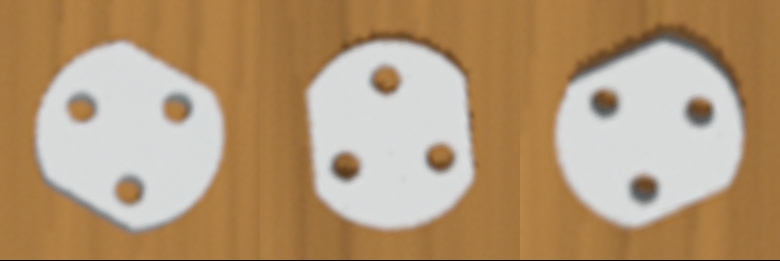

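The wrist view shows all three silver discs sharply: (331,50), (255,134) and (142,174). The rectified patches show their three holes and their flats. The green, purple and pink ones are decoys, and there is a hook between the discs and the arm.

```bash
cat >> h.py <<'E'
def disc(d,c,z=.009,rad=.05):
    r,g=holes(d,c,z,rad);r=r.astype(int)
    m=((r.min(2)>125)&(r.max(2)-r.min(2)<40)).astype(np.uint8)
    m=cv2.morphologyEx(m,cv2.MORPH_OPEN,np.ones((5,5)))
    cs,hi=cv2.findContours(m,cv2.RETR_CCOMP,cv2.CHAIN_APPROX_NONE)
    i=max((j for j in range(len(cs)) if hi[0,j,3]<0),key=lambda j:cv2.contourArea(cs[j]))
    M=cv2.moments(cs[i]);cx,cy=M['m10']/M['m00'],M['m01']/M['m00']
    ax=.5*np.arctan2(2*M['mu11'],M['mu20']-M['mu02'])
    hs=[]
    for j in range(len(cs)):
        if hi[0,j,3]==i and cv2.contourArea(cs[j])>400:
            q=cv2.moments(cs[j]);hs.append((q['m10']/q['m00'],q['m01']/q['m00']))
    hs=np.array(hs);C=np.array([c[0]+g[0]+cx*.00025,c[1]+g[0]+cy*.00025])
    v=hs-hs.mean(0);a=np.arctan2(v[:,1],v[:,0])
    yaw=np.angle(np.exp(3j*a).sum())/3
    cand=yaw+np.array([0,1,2])*2*np.pi/3
    y=max(cand,key=lambda t:abs(np.cos(t-ax)));y=(y+np.pi)%(2*np.pi)-np.pi
    print('C',C.round(4),'yaw',y.round(3),'axis',ax.round(3),'holes',len(hs),'area mm2',round(M['m00']*.0625),'holectr',(hs.mean(0)*.00025+np.array(c)+g[0]).round(4))
    return C,y
E
python3 - <<'E'
from h import *
d=cam('wrist')
for c in [(.545,-.307),(.460,-.189),(.447,-.031)]: disc(d,c)
go(.53,.13,.206)
E
```

```text
C [ 0.5445 -0.305 ] yaw -2.616 axis 0.551 holes 3 area mm2 3142 holectr [ 0.5445 -0.3048]
C [ 0.4601 -0.1875] yaw -1.661 axis 1.49 holes 3 area mm2 3098 holectr [ 0.4602 -0.1875]
C [ 0.4468 -0.0298] yaw -0.431 axis -0.462 holes 3 area mm2 3128 holectr [ 0.4467 -0.0297]
at [ 0.4209 -0.1806  0.2059] h -0.232 q6 1.31 units [  1.16 -10.91  -0.  ] spin 0
```

play_rows(series="0.05 -0.97 0 0;0.05 -0.97 0 0;0.05 -0.97 0 0;0.05 -0.97 0 0;0.05 -0.97 0 0;0.05 -0.97 0 0;0.05 -0.97 0 0;0.05 -0.97 0 0;0.05 -0.97 0 0;0.05 -0.97 0 0;0.05 -0.97 0 0;0.05 -0.97 0 0;0 0 0 0;0 0 0 0")

```text
clock: 3.75
position: [0.5191, 0.1552, 0.2056]
orientation: [3.12, -0.362, -0.001]
wrist_force: [0.0, -0.7, -0.2]
gripper_width: 1.001
grasp_force: 0.0
```

Run:
```python
from h import *
d=cam('wrist');p,h,s=pose();print(p,h,d['position'])
print(proj(d,[.584,.141,.054]))
a=cv2.resize(d['pixels'],(640,480))
u=proj(d,[.584,.141,.054]).astype(int)
c=d['pixels'][max(0,u[1]-60):u[1]+60,max(0,u[0]-60):u[0]+60];print('crop origin',u-60)
cv2.imwrite('pics/w2.png',np.hstack([cv2.resize(d['pixels'],(400,300)),cv2.resize(c,(300,300),interpolation=cv2.INTER_CUBIC)]))
```

```text
[0.51883794 0.15451354 0.20563974] -0.2323518782592118 [0.58369251 0.14093684 0.3740609 ]
[255.0008122  112.73866356]
crop origin [195  52]
```

View pics/w2.png

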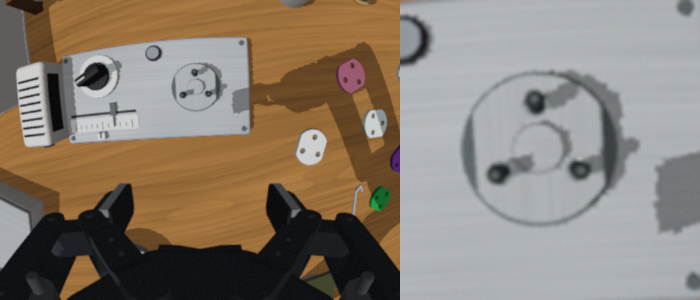

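The view shows the press in full. The three dark studs are at crop (536,102), (498,174) and (580,170), around the clamp's button at (540,148). The knob bar is at (95,75) in the small view, with the pointer and mark on the scale near (113,105) and (103,133). Now I'll compute the seat and the knob readings.

```bash
cat >> h.py <<'E'
def studs(d,c,z,rad=.032,thr=60,amin=200):
    r,g=holes(d,c,z,rad);m=(r.max(2)<thr).astype(np.uint8)
    n,l,s,q=cv2.connectedComponentsWithStats(m)
    k=[i for i in range(1,n) if s[i,4]>amin];P=q[k]*.00025+np.array(c)+g[0]
    print('n',len(k),s[k,4],'pts',P.round(4).tolist())
    C=P.mean(0);v=P-C;a=np.arctan2(v[:,1],v[:,0]);print('seat',C.round(4),'rad',np.hypot(*v.T).round(4),'yaw3',(np.angle(np.exp(3j*a).sum())/3).round(4))
E
python3 - <<'E'
from h import *
d=cam('wrist')
for t in (50,70): studs(d,(.584,.141),.08,thr=t)
# knob & pointer : rectify on z=.03 around the scale
P=lambda x,y:(.584+np.cos(-.23)*x-np.sin(-.23)*y,.141+np.sin(-.23)*x+np.cos(-.23)*y)
k=P(.03,.15);r,g=holes(d,P(0,.13),.033,.09);cv2.imwrite('pics/k.png',cv2.resize(r,(560,560)))
print('knob est',k,'centre',P(0,.13))
E
```

```text
n 1 [232] pts [[0.5809, 0.1612]]
seat [0.5809 0.1612] rad [0.] yaw3 0.0
n 4 [1120  370  422  456] pts [[0.5816, 0.1181], [0.5753, 0.1315], [0.6041, 0.1418], [0.581, 0.1618]]
seat [0.5855 0.1383] rad [0.0206 0.0123 0.0189 0.024 ] yaw3 -0.0699
knob est (np.float64(0.6474066203804395), np.float64(0.28021063354475056)) centre (np.float64(0.6136370780595745), np.float64(0.26757663135069876))
```

View pics/k.png

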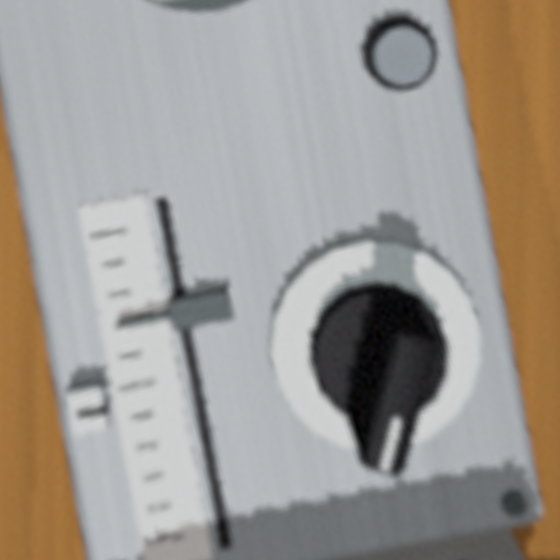

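The rectified press-top view (0.32 mm/px) shows the pointer tip at (118,325), the mark line at (92,410) and the press edge at 10.7°. That puts the press yaw at -0.186 and the seat at about (0.587, 0.145). The pointer is about 25 mm to the right of the mark.

Run:
```python
from h import *
go(.587,.1453,.1,-.186)
```

```text
at [0.5187 0.1542 0.2057] h -0.2333 q6 2.02 units [ 2.28 -0.24  3.52] spin -0.45
```

play_rows(series="0.57 -0.06 0.6 -0.11;0.57 -0.06 0.6 -0.11;0.57 -0.06 0.6 -0.11;0.57 -0.06 0.6 -0.11;0 0 0.55 0;0 0 0.55 0;0 0 0.55 0;0 0 0.55 0;0 0 0.55 0;0 0 0.55 0;0 0 0 0;0 0 0 0")

```text
clock: 5.05
position: [0.5874, 0.1463, 0.035]
orientation: [3.127, -0.295, -0.001]
wrist_force: [0.2, 0.5, 0.1]
gripper_width: 1.002
grasp_force: 0.0
```

play_rows(series="0 0 0 0;0 0 0 0;0 0 0 0;0 0 0 0;0 0 0 0;0 0 0 0;0 0 0 0;0 0 0 0;0 0 0 0;0 0 0 0", hand=0, grip_force=40)

```text
clock: 6.05
position: [0.5878, 0.145, 0.0363]
orientation: [3.124, -0.291, 0.002]
wrist_force: [-2.3, -7.1, 6.9]
gripper_width: 0.456
grasp_force: 39.4
```

Run:
```python
from h import *
d=cam('wrist');e=cam('side')
cv2.imwrite('pics/w3.png',np.hstack([d['pixels'][90:384],cv2.resize(e['pixels'][170:270,160:260],(294,294),interpolation=cv2.INTER_CUBIC)])[:, :800])
```

```text
(no output)
```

View pics/w3.png

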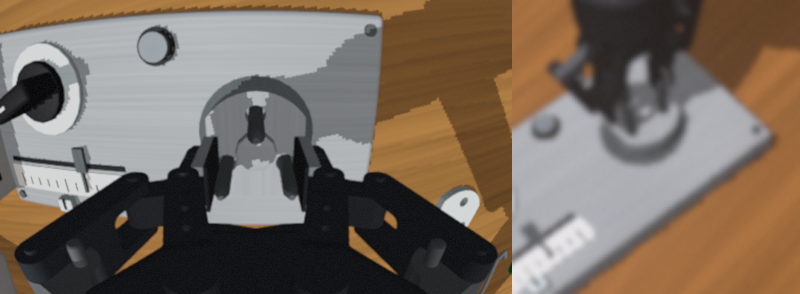

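The fingers closed above the plate on the two studs: the opening is 39 mm and the studs are 41 mm over their outsides. This centres the tool on the seat exactly. I'll open part way and go lower in steps, watching the force.

play_rows(series="0 0 -0.2 0;0 0 0 0;0 0 0 0;0 0 0 0;0 0 0 0;0 0 0 0", hand=0.8)

```text
clock: 6.75
position: [0.5875, 0.1475, 0.0407]
orientation: [3.128, -0.294, -0.001]
wrist_force: [0.3, 0.3, -0.3]
gripper_width: 0.795
grasp_force: 0.0
```

play_rows(series="0 0 0.2 0;0 0 0.1 0;0 0 0.1 0;0 0 0 0")

```text
clock: 7.15
position: [0.587, 0.1472, 0.0281]
orientation: [3.127, -0.294, -0.002]
wrist_force: [-0.1, 0.6, 0.5]
gripper_width: 0.8
grasp_force: 0.0
```

play_rows(series="0 0 0.1 0;0 0 0.1 0;0 0 0 0")

```text
clock: 7.45
position: [0.5872, 0.1472, 0.0224]
orientation: [3.128, -0.294, -0.001]
wrist_force: [-0.9, -0.3, 0.0]
gripper_width: 0.801
grasp_force: 0.0
```

play_rows(series="0 0.08 0 0;0 0 0 0;0 0 0 0;0 0 0 0;0 0 0 0;0 0 0 0;0 0 0 0", hand=0)

```text
clock: 8.15
position: [0.5872, 0.1448, 0.0234]
orientation: [3.128, -0.294, 0.0]
wrist_force: [-1.2, -0.8, 5.8]
gripper_width: 0.603
grasp_force: 41.6
```

play_rows(series="0 0 -0.2 0;0 0 -0.3 0;0 0 -0.3 0;0 0 -0.3 0;0 0 -0.3 0;0 0 -0.3 0;0 0 -0.3 0;0 0 -0.3 0;0 0 -0.3 0;0 0 0 0", grip_force=70)

```text
clock: 9.15
position: [0.5884, 0.1451, 0.1026]
orientation: [-3.127, 0.294, -0.005]
wrist_force: [1.0, 0.5, -2.3]
gripper_width: 0.578
grasp_force: 72.5
```

Run:
```python
from h import *
d=cam('wrist');cv2.imwrite('pics/w4.png',d['pixels'])
go(.478,.285,.15)
```

```text
at [0.5878 0.1451 0.1018] h -0.1874 q6 1.93 units [-4.46 -3.9  -1.61] spin 0
```

View pics/w4.png

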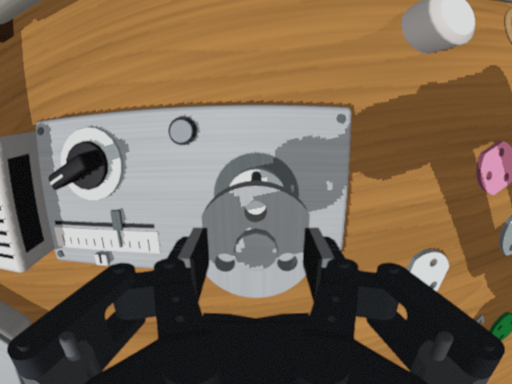

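The wrist view shows the clamp held between the pads at (255,240), clear of the studs. I'll carry it to the free table in front of the press's left half.

Run:
```python
from h import *
e=cam('side');s=cam('scene')
print('bowl',onz(e,248,345,.02),onz(s,268,126,.02))
go(.4847,.276,.13);go(.4847,.276,.02)
```

```text
bowl [0.30204814 0.33316998 0.02      ] [0.27112826 0.3694486  0.02      ]
at [0.5869 0.1449 0.1007] h -0.1874 q6 1.93 units [-4.16 -3.66 -0.97] spin 0
at [0.5869 0.1449 0.1007] h -0.1874 q6 1.93 units [-4.16 -3.66  2.69] spin 0
```

play_rows(series="0 0 -0.5 0;-0.46 -0.41 -0.1 0;-0.46 -0.41 -0.1 0;-0.46 -0.41 -0.1 0;-0.46 -0.41 -0.1 0;-0.46 -0.41 -0.1 0;-0.46 -0.41 0 0;-0.46 -0.41 0 0;-0.46 -0.41 0 0;-0.46 -0.41 0 0;0 0 0.56 0;0 0 0.56 0;0 0 0.56 0;0 0 0.56 0;0 0 0.56 0;0 0 0.5 0;0 0 0.3 0;0 0 0 0")

```text
clock: 11.1
position: [0.4839, 0.277, 0.0217]
orientation: [3.126, -0.292, -0.004]
wrist_force: [-0.2, -0.2, -1.1]
gripper_width: 0.57
grasp_force: 72.7
```

play_rows(series="0 0 0.1 0;0 0 0.1 0;0 0 0.1 0;0 0 0 0")

```text
clock: 11.5
position: [0.4857, 0.2768, 0.0139]
orientation: [-3.128, 0.294, -0.0]
wrist_force: [0.2, 0.6, -1.2]
gripper_width: 0.576
grasp_force: 72.7
```

play_rows(series="0 0 0.1 0;0 0 0.1 0;0 0 0.05 0;0 0 0 0")

```text
clock: 11.9
position: [0.4855, 0.2767, 0.0061]
orientation: [3.127, -0.294, -0.001]
wrist_force: [-0.3, 0.0, -1.6]
gripper_width: 0.575
grasp_force: 72.7
```

play_rows(series="0 0 0.1 0;0 0 0.05 0;0 0 0 0")

```text
clock: 12.2
position: [0.4855, 0.2767, 0.0016]
orientation: [3.128, -0.294, -0.001]
wrist_force: [0.2, 0.0, -1.5]
gripper_width: 0.573
grasp_force: 72.7
```

play_rows(series="0 0 0.1 0;0 0 0 0")

```text
clock: 12.4
position: [0.4855, 0.2767, -0.0014]
orientation: [3.128, -0.294, -0.001]
wrist_force: [-0.2, 0.3, -1.9]
gripper_width: 0.575
grasp_force: 72.7
```

play_rows(series="0 0 0.1 0;0 0 0 0")

```text
clock: 12.6
position: [0.4855, 0.2767, -0.0045]
orientation: [3.128, -0.294, -0.001]
wrist_force: [-0.2, -0.0, -1.9]
gripper_width: 0.575
grasp_force: 72.7
```

play_rows(series="0 0 0.08 0;0 0 0 0")

```text
clock: 12.8
position: [0.4856, 0.2767, -0.0068]
orientation: [3.128, -0.294, -0.001]
wrist_force: [-1.0, -0.4, -0.8]
gripper_width: 0.574
grasp_force: 72.7
```

play_rows(series="0 0 0.07 0;0 0 0 0")

```text
clock: 13.0
position: [0.4856, 0.2768, -0.0088]
orientation: [3.128, -0.294, -0.001]
wrist_force: [0.4, 0.4, -1.8]
gripper_width: 0.571
grasp_force: 72.7
```

play_rows(series="0 0 0.1 0;0 0 0 0")

```text
clock: 13.2
position: [0.4855, 0.2767, -0.0119]
orientation: [3.128, -0.294, -0.001]
wrist_force: [0.5, 0.2, -0.8]
gripper_width: 0.573
grasp_force: 72.7
```

play_rows(series="0 0 0.07 0;0 0 0 0")

```text
clock: 13.4
position: [0.4856, 0.2768, -0.0139]
orientation: [3.128, -0.294, -0.001]
wrist_force: [0.8, 0.0, -2.5]
gripper_width: 0.572
grasp_force: 72.7
```

play_rows(series="0 0 0.08 0;0 0 0 0")

```text
clock: 13.6
position: [0.4856, 0.2768, -0.0164]
orientation: [3.128, -0.294, -0.001]
wrist_force: [0.1, 0.4, -1.8]
gripper_width: 0.575
grasp_force: 72.7
```

play_rows(series="0 0 0.06 0;0 0 0 0")

```text
clock: 13.8
position: [0.4858, 0.2769, -0.018]
orientation: [-3.128, 0.294, -0.0]
wrist_force: [-0.1, 0.8, -1.2]
gripper_width: 0.577
grasp_force: 72.9
```

play_rows(series="0 0 0.05 0;0 0 0 0")

```text
clock: 14.0
position: [0.4859, 0.2769, -0.0182]
orientation: [-3.127, 0.294, -0.001]
wrist_force: [-2.1, -0.6, 8.9]
gripper_width: 0.573
grasp_force: 77.0
```

play_rows(series="0 0 0 0;0 0 0 0;0 0 0 0;0 0 0 0;0 0 -0.4 0;0 0 -1 0;0 0 -1 0;0 0 -1 0;0 0 -1 0;0 0 -1 0;0 0 -0.5 0;0 0 0 0;0 0 0 0", hand=0.85)

```text
clock: 15.3
position: [0.4856, 0.2767, 0.1579]
orientation: [-3.127, 0.294, -0.001]
wrist_force: [-0.4, -0.0, 0.1]
gripper_width: 0.849
grasp_force: 0.0
```

Run:
```python
from h import *
d=cam('wrist')
disc(d,(.4856,.2768),.012)
studs(d,(.587,.145),.06,thr=60); studs(d,(.587,.145),.06,thr=80)
p,h,s=pose();print(p,h)
go(.4467,-.0298,.15,-.431)
cv2.imwrite('pics/w5.png',d['pixels'])
```

```text
C [0.4859 0.2776] yaw -0.223 axis -0.175 holes 4 area mm2 3029 holectr [0.4868 0.2753]
n 3 [2013 2209 1487] pts [[0.5752, 0.1293], [0.6066, 0.1401], [0.5811, 0.1625]]
seat [0.5876 0.144 ] rad [0.0192 0.0193 0.0196] yaw3 -0.1897
n 3 [2700 3129 2018] pts [[0.5754, 0.1282], [0.6067, 0.1388], [0.5815, 0.1613]]
seat [0.5879 0.1428] rad [0.0192 0.0193 0.0196] yaw3 -0.1935
[0.48495388 0.27644949 0.15702073] -0.18736317878242878
at [0.485  0.2764 0.157 ] h -0.1874 q6 2.2 units [ 0.65 10.27  0.24] spin 2.33
```

View pics/w5.png

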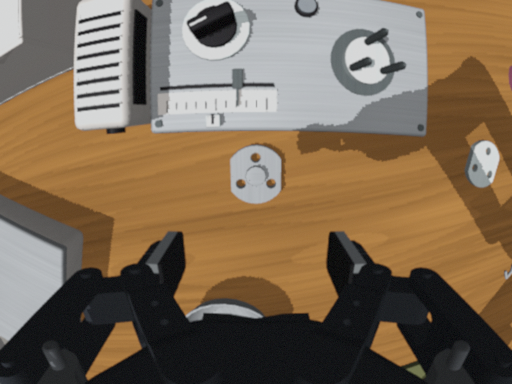

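The wrist view shows the clamp lying flat on the table at (256,174), button up, with the studs bare at (370,60) and the disc at (484,163). Next I'll go over the first disc.

play_rows(series="0.06 0.93 0 0;0.06 0.93 0 0;0.06 0.93 0 0;0.06 0.93 0 0;0.06 0.93 0 0;0.06 0.93 0 0;0.06 0.93 0 0;0.06 0.93 0 0;0.06 0.93 0 0;0.06 0.93 0 0;0.06 0.93 0.4 0;0 0 0.5 0.78;0 0 0.5 0.78;0 0 0.5 0.78;0 0 0 0;0 0 0 0")

```text
clock: 16.95
position: [0.447, -0.0282, 0.0997]
orientation: [3.069, -0.671, -0.005]
wrist_force: [-0.0, -0.1, 0.1]
gripper_width: 0.853
grasp_force: 0.0
```

Run:
```python
from h import *
d=cam('wrist')
C,y=disc(d,(.4467,-.0298)); go(*C,-.0175,y)
```

```text
C [ 0.4469 -0.0297] yaw -0.428 axis -0.416 holes 3 area mm2 3061 holectr [ 0.4469 -0.0297]
at [ 0.4478 -0.0283  0.1003] h -0.4307 q6 1.84 units [-0.    0.05  3.93] spin -0.03
```

play_rows(series="0 0.03 0.5 0;0 0.02 0.5 0;0 0 0.5 0;0 0 0.5 0;0 0 0.5 0;0 0 0.5 0;0 0 0.5 0;0 0 0.3 0;0 0 0.1 0;0 0 0 0;0 0 0 0")

```text
clock: 18.1
position: [0.448, -0.0298, -0.0159]
orientation: [-3.068, 0.673, -0.002]
wrist_force: [-0.4, -0.1, 0.6]
gripper_width: 0.846
grasp_force: 0.0
```

play_rows(series="0 0 0 0;0 0 0 0;0 0 0 0;0 0 0 0;0 0 0 0;0 0 0 0;0 0 0 0", hand=0)

```text
clock: 18.8
position: [0.4475, -0.0297, -0.0163]
orientation: [-3.068, 0.674, -0.0]
wrist_force: [-0.6, 0.9, 1.7]
gripper_width: 0.002
grasp_force: 1.0
```

play_rows(series="0 0 -0.1 0;0 0 -0.5 0;0 0 -1 0;0 0 -1 0;0 0 -1 0;0 0 -0.9 0;0 0 0 0;0 0 0 0")

```text
clock: 19.6
position: [0.4476, -0.0297, 0.119]
orientation: [-3.068, 0.674, -0.002]
wrist_force: [-0.8, -0.4, -0.3]
gripper_width: -0.0
grasp_force: 0.0
```

Run:
```python
from h import *
d=cam('wrist');p,h,s=pose()
print(s['gripper_width'])
# held disc: top at TCP+.018..: disc bottom rests at tcp+.0175
C,y=disc(d,p[:2],p[2]+.0175+.009); 
M=np.array([[np.cos(h),np.sin(h)],[np.sin(h),-np.cos(h)]]);print('offset in tool xy',M.T@(C-p[:2]),'dyaw',y-h)
go(.5875,.1448,.13,-.188)
cv2.imwrite('pics/w6.png',d['pixels'])
```

```text
-0.0022642222617591007h.py:58: RuntimeWarning: Mean of empty slice.
  v=hs-hs.mean(0);a=np.arctan2(v[:,1],v[:,0])
  ret = ret.dtype.type(ret / rcount)
Traceback (most recent call last):
  File "h.py", line 58, in disc
    v=hs-hs.mean(0);a=np.arctan2(v[:,1],v[:,0])
                                 ~^^^^^
IndexError: too many indices for array: array is 1-dimensional, but 2 were indexed
```

The fingers closed above the disc, so the real tips sit well above the reported TCP when partly closed. I'll reopen, check the disc, then go down by force.

play_rows(series="0 0 0 0;0 0 0 0;0 0 0 0;0 0 0 0;0 0 0 0;0 0 0 0", hand=0.8)

```text
clock: 20.25
position: [0.4474, -0.0297, 0.1185]
orientation: [-3.068, 0.674, 0.0]
wrist_force: [-0.2, 0.1, -0.2]
gripper_width: 0.798
grasp_force: 0.0
```

Run:
```python
from h import *
d=cam('wrist')
cv2.imwrite('pics/w6.png',d['pixels'])
C,y=disc(d,(.4469,-.0298)); go(*C,-.016,y)
```

```text
C [ 0.4469 -0.0297] yaw -0.427 axis -0.436 holes 3 area mm2 3073 holectr [ 0.4469 -0.0297]
at [ 0.4474 -0.0297  0.1185] h -0.4324 q6 1.84 units [-0.01  0.01  4.48] spin -0.05
```

View pics/w6.png

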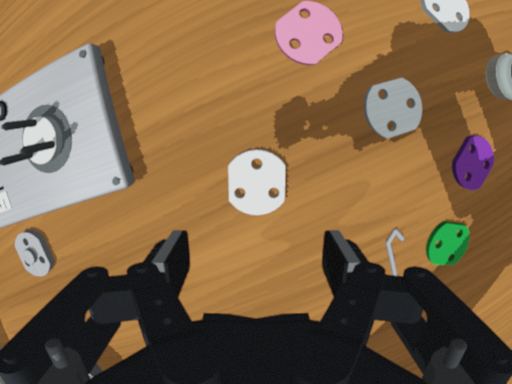

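The disc is undisturbed at (257,185). The finger gap in the image suggests the tips are about 30 mm above the reported TCP when part open. I'll step down to find the table by force.

play_rows(series="0 0 0.9 0;0 0 0.9 0;0 0 0.9 0;0 0 0.9 0;0 0 0.7 0;0 0 0.3 0;0 0 0 0")

```text
clock: 21.0
position: [0.4466, -0.0296, -0.0203]
orientation: [3.068, -0.674, -0.004]
wrist_force: [0.3, 0.2, -0.5]
gripper_width: 0.801
grasp_force: 0.0
```

play_rows(series="0 0 0.1 0;0 0 0.1 0;0 0 0 0")

```text
clock: 21.3
position: [0.448, -0.0298, -0.0249]
orientation: [-3.068, 0.674, -0.002]
wrist_force: [0.8, 0.4, -1.1]
gripper_width: 0.801
grasp_force: 0.0
```

play_rows(series="0 0 0 0;0 0 0 0;0 0 0 0;0 0 0 0;0 0 0 0", hand=0.55)

```text
clock: 21.8
position: [0.4478, -0.0298, -0.0242]
orientation: [-3.068, 0.674, -0.002]
wrist_force: [-1.2, 0.2, 10.1]
gripper_width: 0.602
grasp_force: 70.9
```

play_rows(series="0 0 -0.1 0;0 0 -0.5 0;0 0 -1 0;0 0 -1 0;0 0 -1 0;0 0 -1 0;0 0 -0.9 0;0 0 0 0;0 0 0 0", hand=0)

```text
clock: 22.7
position: [0.4475, -0.0297, 0.1401]
orientation: [-3.068, 0.674, -0.002]
wrist_force: [-0.0, -0.3, -1.1]
gripper_width: 0.596
grasp_force: 73.1
```

```bash
cat >> h.py <<'E'
def held(off):
    """held disc: underside at TCP+off"""
    d=cam('wrist');p,h,s=pose();print('width',s['gripper_width'].round(3),'Fz',s['wrist_force'][2].round(1))
    M=np.array([[np.cos(h),np.sin(h)],[np.sin(h),-np.cos(h)]])
    c=p[:2]
    C,y=disc(d,c,p[2]+off+.009,.036)
    print('tool xy offset mm',(M.T@(C-c)*1e3).round(1),'dyaw',round(y-h,3))
    return d
E
python3 - <<'E'
from h import *
d=held(.0245)
cv2.imwrite('pics/w7.png',d['pixels'])
go(.5875,.1448,.1,-.188)
E
```

```text
Traceback (most recent call last):
  File "h.py", line 72, in held
    d=cam('wrist');p,h,s=pose();print('width',s['gripper_width'].round(3),'Fz',s['wrist_force'][2].round(1))
                                              ^^^^^^^^^^^^^^^^^^^^^^^^
AttributeError: 'float' object has no attribute 'round'
```

```bash
sed -i "s/s\['gripper_width'\].round(3)/s['gripper_width']/" h.py
python3 - <<'E'
from h import *
go(.5875,.1448,.1,-.188)
try: d=held(.0245)
except Exception as e: print(e)
E
```

```text
at [ 0.4466 -0.0296  0.1391] h -0.4324 q6 1.84 units [ 1.83 -7.25  1.3 ] spin -2.33
width 0.5966985365004011 Fz -1.0
C [ 0.4457 -0.0284] yaw -0.433 axis -0.439 holes 3 area mm2 2946 holectr [ 0.446  -0.0285]
tool xy offset mm [-0.9 -0.8] dyaw -0.0
```

play_rows(series="0.23 -0.9 0 0;0.23 -0.9 0 0;0.23 -0.9 0 0;0.23 -0.9 0 0;0.23 -0.9 0 0;0.23 -0.9 0 0;0.23 -0.9 0 0;0.23 -0.9 0 0;0 0 0.2 -0.78;0 0 0.4 -0.78;0 0 0.4 -0.77;0 0 0 0;0 0 0 0")

```text
clock: 24.1
position: [0.5869, 0.143, 0.108]
orientation: [3.126, -0.298, -0.005]
wrist_force: [0.2, -0.5, -0.1]
gripper_width: 0.596
grasp_force: 73.1
```

Run:
```python
from h import *
go(.5884,.1443,.0725,-.188)
d=held(.0245)
```

```text
at [0.5869 0.143  0.108 ] h -0.1904 q6 1.93 units [ 0.04 -0.05  1.18] spin -0.02
width 0.6009544014045305 Fz -0.1
C [0.5898 0.1455] yaw -2.289 axis 0.582 holes 3 area mm2 3309 holectr [0.5849 0.1442]
tool xy offset mm [ 1.7 -2.7] dyaw -2.099
```

play_rows(series="0.04 -0.05 0.3 0;0 0 0.3 0;0 0 0.3 0;0 0 0.3 0;0 0 0 0")

```text
clock: 24.65
position: [0.588, 0.1442, 0.0717]
orientation: [3.127, -0.296, -0.005]
wrist_force: [-0.0, 0.3, -1.1]
gripper_width: 0.598
grasp_force: 73.1
```

play_rows(series="0 0 0.15 0;0 0 0.15 0;0 0 0 0")

```text
clock: 24.95
position: [0.5891, 0.1444, 0.0641]
orientation: [3.127, -0.296, -0.001]
wrist_force: [-0.6, 0.1, -1.3]
gripper_width: 0.596
grasp_force: 73.1
```

play_rows(series="0 0 0.15 0;0 0 0.15 0;0 0 0 0")

```text
clock: 25.25
position: [0.589, 0.1444, 0.0549]
orientation: [3.127, -0.295, -0.002]
wrist_force: [-0.4, 0.5, -1.8]
gripper_width: 0.6
grasp_force: 73.1
```

play_rows(series="0 0 0.15 0;0 0 0.15 0;0 0 0.15 0;0 0 0 0")

```text
clock: 25.65
position: [0.5891, 0.1443, 0.0412]
orientation: [3.127, -0.295, -0.002]
wrist_force: [-1.2, 0.9, -0.6]
gripper_width: 0.6
grasp_force: 73.1
```

play_rows(series="0 0 0.15 0;0 0 0.15 0;0 0 0.15 0;0 0 0.15 0;0 0 0 0")

```text
clock: 26.15
position: [0.5891, 0.1443, 0.0232]
orientation: [3.127, -0.295, -0.002]
wrist_force: [-0.8, 0.2, -1.1]
gripper_width: 0.6
grasp_force: 73.0
```

play_rows(series="0 0 0.1 0;0 0 0 0")

```text
clock: 26.35
position: [0.5894, 0.1445, 0.0207]
orientation: [3.128, -0.296, -0.001]
wrist_force: [-0.7, 0.5, -2.2]
gripper_width: 0.602
grasp_force: 73.0
```

play_rows(series="0 0 0.08 0;0 0 0 0")

```text
clock: 26.55
position: [0.5894, 0.1446, 0.0185]
orientation: [-3.128, 0.295, 0.0]
wrist_force: [-0.9, 1.7, -2.1]
gripper_width: 0.596
grasp_force: 73.0
```

play_rows(series="0 0 0.06 0;0 0 0 0")

```text
clock: 26.75
position: [0.5895, 0.1446, 0.0179]
orientation: [-3.127, 0.295, -0.001]
wrist_force: [-3.5, 0.4, 5.7]
gripper_width: 0.599
grasp_force: 73.9
```

play_rows(series="0 0 0 0;0 0 0 0;0 0 0 0;0 0 0 0;0 0 -0.4 0;0 0 -1 0;0 0 -1 0;0 0 -1 0;0 0 -1 0;0 0 0 0;0 0 0 0", hand=0.8)

```text
clock: 27.85
position: [0.5902, 0.1446, 0.1506]
orientation: [-3.127, 0.295, -0.005]
wrist_force: [-0.7, -0.4, -0.2]
gripper_width: 0.8
grasp_force: 0.0
```

Run:
```python
from h import *
d=cam('wrist');p,h,s=pose()
try: disc(d,(.588,.145),.051,.036)
except Exception as e: print(e)
go(.4601,-.1875,.14,-1.661)
r,g=holes(d,(.588,.145),.051,.045);e=cam('side');q=cam('scene')
for n,c in ((e,(204,205)),(q,(292,190))):pass
cv2.imwrite('pics/w8.png',np.hstack([cv2.resize(r,(360,360)),cv2.resize(e['pixels'][165:245,165:245],(360,360),interpolation=cv2.INTER_CUBIC)]))
```

```text
C [0.5845 0.1477] yaw -2.279 axis 0.595 holes 3 area mm2 4300 holectr [0.5833 0.1463]
at [0.5892 0.1444 0.1492] h -0.1885 q6 1.93 units [-2.15 11.67  0.3 ] spin 14.06
```

View pics/w8.png

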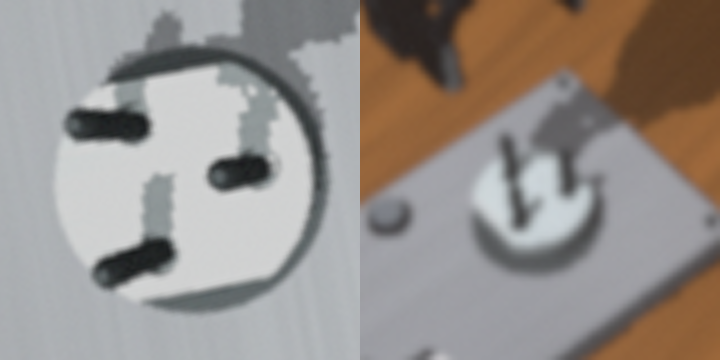

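The rectified view shows disc one flat on the boss with the three studs through its holes, and the side view agrees. Next is the disc at (0.460, -0.1875), with grip heading 1.48.

play_rows(series="-0.18 0.97 0 0;-0.18 0.97 0 0;-0.18 0.97 0 0;-0.18 0.97 0 0;-0.18 0.97 0 0;-0.18 0.97 0 0;-0.18 0.97 0 0;-0.18 0.97 0 0;-0.18 0.97 0 0;-0.18 0.97 0 0;-0.18 0.97 0 0;-0.18 0.97 0 0")

```text
clock: 29.2
position: [0.4589, -0.187, 0.1476]
orientation: [-3.127, 0.295, 0.004]
wrist_force: [-0.2, 0.1, -0.7]
gripper_width: 0.797
grasp_force: 0.0
```

play_rows(series="0 0 0 -1;0 0 0 -1;0 0 0 -1;0 0 0 -1;0 0 0 -1;0 0 0 -1;0 0 0 -1;0 0 0 -1;0 0 0 -1;0 0 0 -1;0 0 0 -1;0 0 0 -1;0 0 0 -1;0 0 0 -1;0 0 0 -1;0 0 0 -0.93;0 0 0 0;0 0 0 0")

```text
clock: 31.0
position: [0.4599, -0.1861, 0.1481]
orientation: [-2.321, -2.114, 0.001]
wrist_force: [-0.2, -1.2, -0.4]
gripper_width: 0.804
grasp_force: 0.0
```

Run:
```python
from h import *
d=cam('wrist')
C,y=disc(d,(.4601,-.1875)); go(*C,-.024,y)
disc(d,(.5445,-.305))
```

```text
C [ 0.4602 -0.1873] yaw -1.662 axis 1.481 holes 3 area mm2 3100 holectr [ 0.4602 -0.1871]
at [ 0.46   -0.1861  0.1482] h 1.4778 q6 -0.38 units [-0.04  0.02  5.74] spin -0.02h.py:58: RuntimeWarning: Mean of empty slice.
  v=hs-hs.mean(0);a=np.arctan2(v[:,1],v[:,0])
  ret = ret.dtype.type(ret / rcount)
Traceback (most recent call last):
  File "h.py", line 58, in disc
    v=hs-hs.mean(0);a=np.arctan2(v[:,1],v[:,0])
                                 ~^^^^^
IndexError: too many indices for array: array is 1-dimensional, but 2 were indexed
```

play_rows(series="-0.04 0.02 0.9 0;0 0 0.9 0;0 0 0.9 0;0 0 0.9 0;0 0 0.9 0;0 0 0.6 0;0 0 0.4 0;0 0 0.2 0;0 0 0 0;0 0 0 0")

```text
clock: 32.05
position: [0.4613, -0.1878, -0.0218]
orientation: [2.32, 2.117, 0.0]
wrist_force: [-0.1, -0.5, -0.1]
gripper_width: 0.802
grasp_force: 0.0
```

play_rows(series="0 0 0 0;0 0 0 0;0 0 0 0;0 0 0 0;0 0 0 0", hand=0.55)

```text
clock: 32.55
position: [0.4615, -0.188, -0.0203]
orientation: [2.319, 2.117, 0.001]
wrist_force: [-1.6, 0.1, 9.9]
gripper_width: 0.571
grasp_force: 67.6
```

play_rows(series="0 0 -0.1 0;0 0 -0.5 0;0 0 -1 0;0 0 -1 0;0 0 -1 0;0 0 -1 0;0 0 -0.9 0;0 0 0 0;0 0 0 0", hand=0)

```text
clock: 33.45
position: [0.4613, -0.1878, 0.1441]
orientation: [2.318, 2.116, 0.002]
wrist_force: [0.2, -0.0, -0.7]
gripper_width: 0.0
grasp_force: 0.0
```

Run:
```python
from h import *
d=held(.021)
go(.5885,.1445,.1,2.954)
```

```text
width -0.0006731314916534869 Fz 0.5h.py:58: RuntimeWarning: Mean of empty slice.
  v=hs-hs.mean(0);a=np.arctan2(v[:,1],v[:,0])
  ret = ret.dtype.type(ret / rcount)
Traceback (most recent call last):
  File "h.py", line 75, in held
    C,y=disc(d,c,p[2]+off+.009,.036)
        ~~~~^^^^^^^^^^^^^^^^^^^^^^^^
  File "h.py", line 58, in disc
    v=hs-hs.mean(0);a=np.arctan2(v[:,1],v[:,0])
                                 ~^^^^^
IndexError: too many indices for array: array is 1-dimensional, but 2 were indexed
```

It slipped out because the grip was too shallow. I'll reopen, re-measure and go deeper.

play_rows(series="0 0 0 0;0 0 0 0;0 0 0 0;0 0 0 0;0 0 0 0;0 0 0 0", hand=0.8)

```text
clock: 34.1
position: [0.4609, -0.1876, 0.1427]
orientation: [-2.32, -2.118, 0.0]
wrist_force: [-0.4, 0.9, 0.6]
gripper_width: 0.801
grasp_force: 0.0
```

```bash
sed -i "s/^    hs=np.array(hs);C=/    assert len(hs),'no holes'\n    hs=np.array(hs);C=/" h.py
python3 - <<'E'
from h import *
d=cam('wrist')
C,y=disc(d,(.4601,-.1875)); go(*C,-.0285,y)
q=cam('scene')
print(onz(q,185.4,274.5,.009))
E
```

```text
C [ 0.4706 -0.1883] yaw -1.664 axis 1.494 holes 3 area mm2 3103 holectr [ 0.4706 -0.188 ]
at [ 0.461  -0.1876  0.1428] h 1.4797 q6 -0.38 units [0.01 0.32 5.71] spin 0.02
[ 0.54509412 -0.30778727  0.009     ]
```

play_rows(series="0 0.16 0.9 0;0 0.16 0.9 0;0 0 0.9 0;0 0 0.9 0;0 0 0.9 0;0 0 0.6 0;0 0 0.4 0;0 0 0.1 0;0 0 0.06 0;0 0 0 0;0 0 0 0")

```text
clock: 35.3
position: [0.4712, -0.1889, -0.026]
orientation: [2.319, 2.117, 0.001]
wrist_force: [-0.1, -0.1, 0.2]
gripper_width: 0.798
grasp_force: 0.0
```

play_rows(series="0 0 0 0;0 0 0 0;0 0 0 0;0 0 0 0;0 0 0 0", hand=0.5)

```text
clock: 35.8
position: [0.471, -0.1888, -0.0255]
orientation: [2.319, 2.117, 0.001]
wrist_force: [-1.1, -0.8, 8.4]
gripper_width: 0.603
grasp_force: 71.3
```

play_rows(series="0 0 -0.1 0;0 0 -0.5 0;0 0 -1 0;0 0 -1 0;0 0 -1 0;0 0 -1 0;0 0 -0.9 0;0 0 0 0;0 0 0 0", hand=0)

```text
clock: 36.7
position: [0.4705, -0.1885, 0.1386]
orientation: [2.319, 2.117, 0.001]
wrist_force: [-0.4, -0.1, -0.8]
gripper_width: 0.6
grasp_force: 73.2
```

Run:
```python
from h import *
d=held(.0255)
go(.589,.1445,.1,2.954)
```

```text
width 0.5985077493833136 Fz -1.1
C [ 0.4709 -0.1894] yaw -1.665 axis 1.453 holes 3 area mm2 3092 holectr [ 0.4708 -0.1887]
tool xy offset mm [-1.1  1.2] dyaw -3.145
at [ 0.4698 -0.1881  0.1376] h 1.4798 q6 -0.37 units [11.4   2.95  1.25] spin -14.08
```

play_rows(series="0.88 0.22 0 0;0.88 0.22 0 0;0.88 0.22 0 0;0.88 0.22 0 0;0.88 0.22 0 0;0.88 0.22 0 0;0.88 0.22 0 0;0.88 0.22 0 0;0.88 0.22 0 0;0.88 0.22 0 0;0.88 0.22 0 0;0.88 0.22 0 0;0.88 0.22 0 0;0 0 0 0")

```text
clock: 38.15
position: [0.5871, 0.1485, 0.1358]
orientation: [-2.315, -2.12, 0.002]
wrist_force: [0.1, -0.5, -0.9]
gripper_width: 0.602
grasp_force: 73.2
```

play_rows(series="0 0 0 -1;0 0 0 -1;0 0 0 -1;0 0 0 -1;0 0 0 -1;0 0 0 -1;0 0 0 -1;0 0 0 -1;0 0 0 -1;0 0 0 -1;0 0 0 -1;0 0 0 -1;0 0 0 -1;0 0 0 -1;0 0 0.3 -0.08;0 0 0.4 0;0 0 0.4 0;0 0 0 0;0 0 0 0")

```text
clock: 40.05
position: [0.5864, 0.1453, 0.104]
orientation: [-0.295, -3.126, 0.001]
wrist_force: [0.1, -0.3, -0.4]
gripper_width: 0.605
grasp_force: 73.2
```

Run:
```python
from h import *
go(.587,.1448,.075,2.954)
go(.587,.1448,.075,2.954)
print(robot.state()['gripper_width'])
```

```text
at [0.5864 0.1453 0.104 ] h 2.9536 q6 -1.21 units [-0.02 -0.01  0.97] spin -0.0
at [0.5864 0.1453 0.104 ] h 2.9536 q6 -1.21 units [-0.02 -0.01  0.97] spin -0.0
0.6049946983795533
```

play_rows(series="-0.02 -0.01 0.3 0;0 0 0.3 0;0 0 0.3 0;0 0 0.3 0;0 0 0 0")

```text
clock: 40.55
position: [0.5863, 0.1448, 0.0673]
orientation: [-0.294, -3.125, 0.001]
wrist_force: [-0.3, 0.2, -0.8]
gripper_width: 0.602
grasp_force: 73.2
```

play_rows(series="0 0 0.15 0;0 0 0.15 0;0 0 0 0")

```text
clock: 40.85
position: [0.5873, 0.145, 0.0596]
orientation: [-0.294, -3.127, 0.0]
wrist_force: [-0.3, -0.4, -0.8]
gripper_width: 0.602
grasp_force: 73.2
```

play_rows(series="0 0 0.15 0;0 0 0.15 0;0 0 0 0")

```text
clock: 41.15
position: [0.5871, 0.145, 0.0504]
orientation: [-0.294, -3.127, 0.0]
wrist_force: [0.3, 0.6, -0.3]
gripper_width: 0.602
grasp_force: 73.2
```

play_rows(series="0 0 0.15 0;0 0 0.15 0;0 0 0.15 0;0 0 0 0")

```text
clock: 41.55
position: [0.5869, 0.1449, 0.0367]
orientation: [-0.294, -3.126, 0.001]
wrist_force: [0.2, 0.4, -1.0]
gripper_width: 0.604
grasp_force: 73.2
```

Smooth. Continuing down to contact at about 0.0255.

play_rows(series="0 0 0.15 0;0 0 0.15 0;0 0 0 0")

```text
clock: 41.85
position: [0.5871, 0.145, 0.0278]
orientation: [-0.294, -3.127, 0.001]
wrist_force: [-1.0, -0.3, -1.7]
gripper_width: 0.601
grasp_force: 73.2
```

play_rows(series="0 0 0.08 0;0 0 0 0")

```text
clock: 42.05
position: [0.5876, 0.1451, 0.0259]
orientation: [-0.294, -3.127, 0.0]
wrist_force: [0.0, 0.2, -0.7]
gripper_width: 0.603
grasp_force: 73.2
```

play_rows(series="0 0 0.05 0;0 0 0 0")

```text
clock: 42.25
position: [0.5878, 0.1451, 0.0256]
orientation: [0.294, 3.127, 0.0]
wrist_force: [-1.7, -0.1, 2.8]
gripper_width: 0.599
grasp_force: 73.7
```

play_rows(series="0 0 0 0;0 0 0 0;0 0 0 0;0 0 0 0;0 0 -0.4 0;0 0 -1 0;0 0 -1 0;0 0 -1 0;0 0 -0.7 0;0 0 0 0;0 0 0 0", hand=0.8)

```text
clock: 43.35
position: [0.5879, 0.1451, 0.1485]
orientation: [0.294, 3.126, 0.001]
wrist_force: [-0.2, -0.3, -0.0]
gripper_width: 0.8
grasp_force: 0.0
```

Run:
```python
from h import *
d=cam('wrist')
r,g=holes(d,(.588,.145),.06,.045)
m=((r.min(2)>175)).astype(np.uint8);cs,_=cv2.findContours(m,0,1);c=max(cs,key=cv2.contourArea)
(x,y),rr=cv2.minEnclosingCircle(c);print('disc top circ',.588+g[0]+x*.00025,.145+g[0]+y*.00025,rr*.25,cv2.contourArea(c)*.0625)
go(.5445,-.305,.16,.526)
q=cam('scene')
im=q['pixels'].astype(int);m=((im.min(2)>150)&(im.max(2)-im.min(2)<40)).astype(np.uint8)
m[:255]=0;m[295:]=0;m[:,:165]=0;m[:,215:]=0
M=cv2.moments(cv2.morphologyEx(m,cv2.MORPH_CLOSE,np.ones((5,5))));print(M['m00'],onz(q,M['m10']/M['m00'],M['m01']/M['m00'],.009))
```

```text
disc top circ 0.5943749999999999 0.15337499999999998 41.38427734375 2438.78125
at [0.587  0.145  0.1474] h 2.9543 q6 -1.21 units [ -1.4  -15.    -0.42] spin -6.81
312.0 [ 0.54500049 -0.30768863  0.009     ]
```

play_rows(series="-0.09 -0.94 0 0;-0.09 -0.94 0 0;-0.09 -0.94 0 0;-0.09 -0.94 0 0;-0.09 -0.94 0 0;-0.09 -0.94 0 0;-0.09 -0.94 0 0;-0.09 -0.94 0 0;-0.09 -0.94 0 0;-0.09 -0.94 0 0;-0.09 -0.94 0 0;-0.09 -0.94 0 0;-0.09 -0.94 0 0;-0.09 -0.94 0 0;-0.09 -0.94 0 0;-0.09 -0.94 0 0;0 0 0 1;0 0 0 1;0 0 0 1;0 0 0 1")

```text
clock: 45.45
position: [0.5449, -0.3058, 0.1456]
orientation: [-0.944, -2.993, -0.002]
wrist_force: [-0.1, 0.1, -0.0]
gripper_width: 0.795
grasp_force: 0.0
```

play_rows(series="0 0 0 1;0 0 0 1;0 0 0 1;0 0 0 1;0 0 0 1;0 0 0 1;0 0 0 1;0 0 0 1;0 0 0 1;0 0 0 1;0 0 0 1;0 0 0 1;0 0 0 1;0 0 0 1;0 0 0 1;0 0 0 1;0 0 0 1;0 0 0 1;0 0 0 1;0 0 0 0.2")

```text
clock: 47.45
position: [0.5451, -0.3057, 0.1459]
orientation: [-3.032, -0.812, 0.004]
wrist_force: [-0.2, -0.3, 0.3]
gripper_width: 0.802
grasp_force: 0.0
```

Run:
```python
from h import *
d=cam('wrist')
C,y=disc(d,(.5445,-.305)); go(*C,-.028,y)
cv2.imwrite('pics/w9.png',d['pixels'])
```

```text
C [ 0.5448 -0.3052] yaw -2.617 axis 0.537 holes 3 area mm2 3082 holectr [ 0.5447 -0.3051]
at [ 0.5453 -0.3058  0.1461] h 0.5245 q6 0.47 units [ 0.   -0.01  5.8 ] spin -0.0
```

View pics/w9.png

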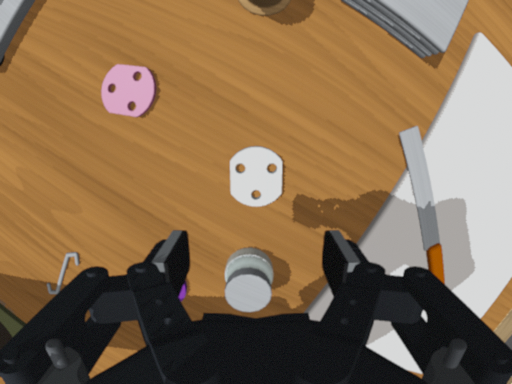

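The disc at (256,177) is as measured. The spice jar stands close behind it at (249,280), under the gripper, so I'll check its clearance before going down.

Run:
```python
from h import *
S=cam('scene');D=cam('side')
def near(ps,pd):
    a,r=ray(S,*ps);b,q=ray(D,*pd);t=np.linalg.lstsq(np.c_[r,-q],b-a,rcond=None)[0]
    return ((a+t[0]*r+b+t[1]*q)/2).round(4), np.linalg.norm(a+t[0]*r-b-t[1]*q).round(4)
print(near((151,262),(357,124)),'lid',near((151,254),(358,117)))
W=cam('wrist')
for z in (.03,.05,.07): print(z,onz(W,249,291,z),'tool x dist',(onz(W,249,291,z)[:2]-[.5448,-.3052])@[np.cos(.5245),np.sin(.5245)])
for z in (.03,.05): print(onz(S,151,254,z),onz(D,358,117,z))
```

```text
(array([ 0.4457, -0.3584,  0.0275]), np.float64(0.0027)) lid (array([ 0.4445, -0.3515,  0.0612]), np.float64(0.0021))
0.03 [ 0.43087834 -0.36360414  0.03      ] tool x dist -0.1278553149395481
0.05 [ 0.44296433 -0.35720453  0.05      ] tool x dist -0.11418919823032121
0.07 [ 0.45505031 -0.35080492  0.07      ] tool x dist -0.10052308152109428
[ 0.42555669 -0.34005244  0.03      ] [ 0.45603423 -0.38410594  0.03      ]
[ 0.43835889 -0.34704698  0.05      ] [ 0.44822521 -0.36375575  0.05      ]
```

The jar is about 110 mm behind the disc and the gripper body reaches about 42 mm, so it is clear. Descending.

play_rows(series="0 -0.01 0.9 0;0 0 0.9 0;0 0 0.9 0;0 0 0.9 0;0 0 0.9 0;0 0 0.6 0;0 0 0.5 0;0 0 0.2 0;0 0 0 0;0 0 0 0")

```text
clock: 48.65
position: [0.5464, -0.3063, -0.0258]
orientation: [3.033, 0.815, 0.001]
wrist_force: [-0.1, -0.3, 0.9]
gripper_width: 0.803
grasp_force: 0.0
```

play_rows(series="0 0 0 0;0 0 0 0;0 0 0 0;0 0 0 0;0 0 0 0", hand=0.5)

```text
clock: 49.15
position: [0.5468, -0.3065, -0.0246]
orientation: [3.032, 0.814, 0.003]
wrist_force: [-0.7, 1.0, 5.7]
gripper_width: 0.599
grasp_force: 72.3
```

play_rows(series="0 0 -0.1 0;0 0 -0.5 0;0 0 -1 0;0 0 -1 0;0 0 -1 0;0 0 -1 0;0 0 -0.9 0;0 0 0 0;0 0 0 0", hand=0)

```text
clock: 50.05
position: [0.546, -0.3061, 0.1392]
orientation: [3.033, 0.815, 0.002]
wrist_force: [-0.5, 0.4, -1.0]
gripper_width: 0.601
grasp_force: 73.2
```

Run:
```python
from h import *
d=held(.0255)
go(.587,.1448,.1,.859);p,h,s=pose();print((h-2.954)*180/np.pi/6)
```

```text
width 0.5935752520406928 Fz -2.6
C [ 0.5433 -0.307 ] yaw -2.609 axis 0.48 holes 3 area mm2 3095 holectr [ 0.5445 -0.3066]
tool xy offset mm [-2.3  0.3] dyaw -3.133
at [ 0.5452 -0.3055  0.138 ] h 0.5248 q6 0.47 units [  8.73 -12.29   1.27] spin -3.19
-23.197394796709293
```

play_rows(series="0.62 -0.88 0 0;0.62 -0.88 0 0;0.62 -0.88 0 0;0.62 -0.88 0 0;0.62 -0.88 0 0;0.62 -0.88 0 0;0.62 -0.88 0 0;0.62 -0.88 0 0;0.62 -0.88 0 0;0.62 -0.88 0 0;0.62 -0.88 0 0;0.62 -0.88 0 0;0.62 -0.88 0 0;0.62 -0.88 0 0;0 0 0 -1;0 0 0 -1;0 0 0 -1;0 0 0 -1;0 0 0 -1")

```text
clock: 52.0
position: [0.5844, 0.1441, 0.1362]
orientation: [-2.715, -1.578, 0.007]
wrist_force: [-0.2, -0.1, -0.6]
gripper_width: 0.598
grasp_force: 73.2
```

play_rows(series="0 0 0 -1;0 0 0 -1;0 0 0 -1;0 0 0 -1;0 0 0 -1;0 0 0 -1;0 0 0 -1;0 0 0 -1;0 0 0 -1;0 0 0 -1;0 0 0 -1;0 0 0 -1;0 0 0 -1;0 0 0 -1;0 0 0 -1;0 0 0 -1;0 0 0 -1;0 0 0 -1;0 0 0 -0.2;0 0 0 0")

```text
clock: 54.0
position: [0.5851, 0.1441, 0.1371]
orientation: [-0.296, -3.125, 0.001]
wrist_force: [-0.1, -0.2, -0.9]
gripper_width: 0.602
grasp_force: 73.2
```

Run:
```python
from h import *
go(.5873,.145,.075,2.954);print(robot.state()['gripper_width'],robot.state()['grasp_force'])
try: held(.0255)
except Exception as e: print(e)
```

```text
at [0.5851 0.1441 0.1371] h 2.9526 q6 -1.21 units [-0.07  0.04  2.07] spin -0.01
0.6019075671674959 73.22980927478056
width 0.6005080030307075 Fz -1.2
C [0.5844 0.1473] yaw -0.205 axis -0.636 holes 3 area mm2 3156 holectr [0.5881 0.1444]
tool xy offset mm [1.5 3. ] dyaw -3.158
```

play_rows(series="-0.06 0.03 0.4 0;0 0 0.4 0;0 0 0.4 0;0 0 0.4 0;0 0 0.4 0;0 0 0.2 0;0 0 0 0")

```text
clock: 54.75
position: [0.5871, 0.1447, 0.0713]
orientation: [-0.294, -3.125, 0.001]
wrist_force: [-0.7, -0.5, -1.3]
gripper_width: 0.597
grasp_force: 73.2
```

play_rows(series="0 0 0.15 0;0 0 0.15 0;0 0 0 0")

```text
clock: 55.05
position: [0.5878, 0.1448, 0.0634]
orientation: [-0.294, -3.127, 0.0]
wrist_force: [-0.6, -0.2, -0.7]
gripper_width: 0.598
grasp_force: 73.2
```

play_rows(series="0 0 0.15 0;0 0 0.15 0;0 0 0 0")

```text
clock: 55.35
position: [0.5868, 0.145, 0.0539]
orientation: [-0.294, -3.126, 0.0]
wrist_force: [-2.4, 2.3, -1.7]
gripper_width: 0.597
grasp_force: 73.2
```

play_rows(series="0 0 0.15 0;0 0 0.15 0;0 0 0 0")

```text
clock: 55.65
position: [0.5868, 0.145, 0.0446]
orientation: [-0.294, -3.125, 0.0]
wrist_force: [-4.7, 2.0, -3.2]
gripper_width: 0.601
grasp_force: 73.2
```

play_rows(series="0.02 -0.01 0.1 0;0 0 0.1 0;0 0 0 0")

```text
clock: 55.95
position: [0.5869, 0.145, 0.0392]
orientation: [-0.294, -3.127, -0.001]
wrist_force: [-4.3, 3.1, -1.7]
gripper_width: 0.599
grasp_force: 73.3
```

play_rows(series="0 0 0.08 0;0 0 0 0")

```text
clock: 56.15
position: [0.5869, 0.145, 0.0371]
orientation: [-0.294, -3.127, -0.001]
wrist_force: [-4.0, 3.0, -0.7]
gripper_width: 0.598
grasp_force: 73.4
```

play_rows(series="0 0 0.06 0;0 0 0 0")

```text
clock: 56.35
position: [0.5869, 0.1451, 0.0355]
orientation: [-0.294, -3.127, -0.001]
wrist_force: [-4.2, 3.0, 1.0]
gripper_width: 0.601
grasp_force: 73.6
```

play_rows(series="0 0 0.04 0;0 0 0 0")

```text
clock: 56.55
position: [0.587, 0.1451, 0.0354]
orientation: [-0.294, -3.127, -0.001]
wrist_force: [-5.6, 2.9, 6.9]
gripper_width: 0.596
grasp_force: 74.4
```

play_rows(series="0 0 0 0;0 0 0 0;0 0 0 0;0 0 0 0;0 0 -0.4 0;0 0 -1 0;0 0 -1 0;0 0 -1 0;0 0 -0.5 0;0.46 0.41 0 0;0.46 0.41 0 0;0.46 0.41 0 0;0.46 0.41 0 0;0.46 0.41 0 0;0.46 0.41 0 0;0.46 0.41 0 0;0.46 0.41 0 0;0.46 0.41 0 0;0 0 0 0", hand=0.8)

```text
clock: 58.45
position: [0.4828, 0.2787, 0.1503]
orientation: [-0.288, -3.125, 0.001]
wrist_force: [0.1, 0.1, 0.1]
gripper_width: 0.796
grasp_force: 0.0
```

Run:
```python
from h import *
d=cam('wrist');disc(d,(.4858,.2772),.012)
go(.4858,.277,-.025,2.954)
S=cam('scene');D=cam('side')
f=lambda e,x,y:cv2.resize(e['pixels'][y-40:y+40,x-45:x+45],(400,356),interpolation=cv2.INTER_CUBIC)
cv2.imwrite('pics/w10.png',np.hstack([f(S,292,190),f(D,204,205)]))
```

```text
C [0.4858 0.2776] yaw -0.176 axis -0.191 holes 3 area mm2 3025 holectr [0.486  0.2777]
at [0.484  0.2778 0.1505] h 2.9574 q6 -0.94 units [-0.07 -0.01  5.85] spin 0.03
```

View pics/w10.png

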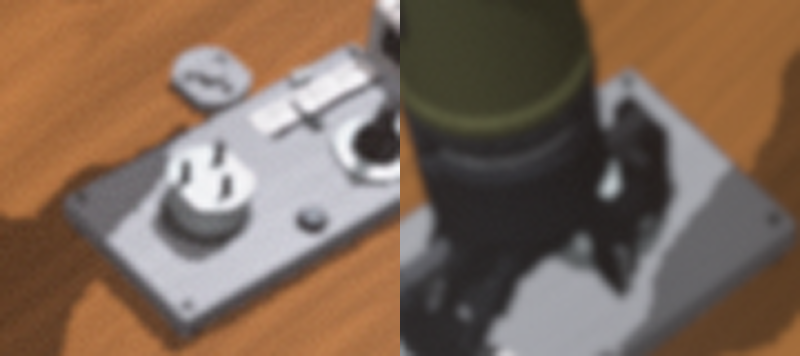

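The scene view shows the three-disc stack level on the studs at (205,180), with the clamp untouched at (210,75). Now I'll grip the clamp.

play_rows(series="-0.06 -0.01 0.9 0.03;0 0 0.9 0;0 0 0.9 0;0 0 0.9 0;0 0 0.9 0;0 0 0.6 0;0 0 0.5 0;0 0 0.2 0;0 0 0 0;0 0 0 0")

```text
clock: 59.6
position: [0.4884, 0.2759, -0.0223]
orientation: [0.299, 3.127, 0.0]
wrist_force: [-0.5, 0.4, -0.7]
gripper_width: 0.801
grasp_force: 0.0
```

play_rows(series="0 0 0 0;0 0 0 0;0 0 0 0;0 0 0 0;0 0 0 0", hand=0.5)

```text
clock: 60.1
position: [0.4886, 0.2762, -0.0211]
orientation: [0.298, 3.125, 0.002]
wrist_force: [-0.5, -1.2, 5.9]
gripper_width: 0.601
grasp_force: 71.9
```

play_rows(series="0 0 -0.1 0;0 0 -0.5 0;0 0 -1 0;0 0 -1 0;0 0 -1 0;0 0 -1 0;0 0 -0.9 0;0 0 0 0;0 0 0 0", hand=0)

```text
clock: 61.0
position: [0.4876, 0.276, 0.1426]
orientation: [0.299, 3.126, 0.001]
wrist_force: [-1.5, -0.2, -2.3]
gripper_width: 0.599
grasp_force: 73.3
```

Run:
```python
from h import *
go(.5876,.145,.11,2.954)
d=cam('wrist');p,h,s=pose()
disc(d,p[:2],p[2]+.0245+.012,.036);print(p)
```

```text
at [0.4876 0.276  0.1426] h 2.9512 q6 -0.94 units [-4.1  -3.66  1.09] spin -0.03
C [0.4709 0.2799] yaw -2.094 axis 1.185 holes 1 area mm2 1337 holectr [0.4719 0.2632]
[0.48678468 0.27553888 0.14150418]
```

play_rows(series="-0.46 -0.41 0 0;-0.46 -0.41 0 0;-0.46 -0.41 0 0;-0.46 -0.41 0 0;-0.46 -0.41 0 0;-0.46 -0.41 0 0;-0.46 -0.41 0 0;-0.46 -0.41 0 0;-0.46 -0.41 0 0;0 0 0.4 -0.03;0 0 0.4 0;0 0 0.4 0;0 0 0 0;0 0 0 0")

```text
clock: 62.45
position: [0.5877, 0.1442, 0.1055]
orientation: [-0.292, -3.126, 0.001]
wrist_force: [0.2, -0.9, -1.9]
gripper_width: 0.594
grasp_force: 73.3
```

Run:
```python
from h import *
go(.590,.1443,.08,2.954);print(robot.state()['gripper_width'])
```

```text
at [0.5877 0.1442 0.1055] h 2.9551 q6 -1.21 units [-0.08  0.02  0.85] spin 0.01
0.5943820179042704
```

play_rows(series="-0.05 0.02 0.4 0;0 0 0.4 0;0 0 0.1 0;0 0 0 0")

```text
clock: 62.85
position: [0.5893, 0.144, 0.0781]
orientation: [-0.293, -3.126, 0.001]
wrist_force: [-0.2, 0.1, -0.6]
gripper_width: 0.597
grasp_force: 73.3
```

play_rows(series="0 0 0.15 0;0 0 0.1 0;0 0 0 0")

```text
clock: 63.15
position: [0.59, 0.1439, 0.0714]
orientation: [-0.294, -3.127, 0.0]
wrist_force: [-0.3, 0.1, -1.8]
gripper_width: 0.603
grasp_force: 73.3
```

play_rows(series="0 0 0.1 0;0 0 0.1 0;0 0 0 0")

```text
clock: 63.45
position: [0.5899, 0.144, 0.0654]
orientation: [-0.294, -3.127, 0.0]
wrist_force: [0.2, -0.1, -2.6]
gripper_width: 0.599
grasp_force: 73.3
```

play_rows(series="0 0 0.1 0;0 0 0.1 0;0 0 0 0")

```text
clock: 63.75
position: [0.5899, 0.144, 0.0592]
orientation: [-0.294, -3.127, 0.0]
wrist_force: [0.4, 0.3, -1.9]
gripper_width: 0.595
grasp_force: 73.3
```

play_rows(series="0 0 0.1 0;0 0 0.1 0;0 0 0.1 0;0 0 0 0")

```text
clock: 64.15
position: [0.5898, 0.144, 0.0502]
orientation: [-0.294, -3.127, 0.0]
wrist_force: [-0.5, -0.0, -1.8]
gripper_width: 0.597
grasp_force: 73.3
```

play_rows(series="0 0 0.07 0;0 0 0 0")

```text
clock: 64.35
position: [0.5901, 0.144, 0.0485]
orientation: [-0.294, -3.127, 0.0]
wrist_force: [0.9, 0.2, -1.4]
gripper_width: 0.594
grasp_force: 73.3
```

play_rows(series="0 0 0.06 0;0 0 0 0")

```text
clock: 64.55
position: [0.5906, 0.1442, 0.0479]
orientation: [0.294, 3.127, 0.001]
wrist_force: [-0.8, -0.2, 3.9]
gripper_width: 0.598
grasp_force: 74.0
```

play_rows(series="0 0 0.03 0;0 0 0 0")

```text
clock: 64.75
position: [0.5907, 0.1442, 0.0478]
orientation: [0.294, 3.126, 0.001]
wrist_force: [-3.1, -0.2, 9.3]
gripper_width: 0.597
grasp_force: 74.7
```

The clamp is down on the discs, with contact at the expected height. I'll release it and move over the knob to look.

play_rows(series="0 0 0 0;0 0 0 0;0 0 0 0;0 0 0 0;0 0 -0.4 0;0 0 -1 0;0 0 -1 0;0 0 -1 0;0 0 -1 0;0 0 -0.6 0;-0.18 1 0 0;-0.18 1 0 0;-0.18 1 0 0;-0.18 1 0 0;-0.18 1 0 0;0 0 0 0;0 0 0 0", hand=0.8)

```text
clock: 66.45
position: [0.6446, 0.2868, 0.1962]
orientation: [-0.292, -3.128, 0.001]
wrist_force: [-0.1, 0.7, -0.7]
gripper_width: 0.802
grasp_force: 0.0
```

```bash
cat >> h.py <<'E'
def knob(d,c=(.645,.2866)):
    r,g=holes(d,c,.074,.04);m=(r.max(2)<75).astype(np.uint8)
    n,l,s,q=cv2.connectedComponentsWithStats(m);i=1+np.argmax(s[1:,4])
    cc,_=cv2.findContours((l==i).astype(np.uint8),0,1);(x,y),(w,hh),a=cv2.minAreaRect(cc[0])
    M=cv2.moments(cc[0]);ax=.5*np.arctan2(2*M['mu11'],M['mu20']-M['mu02'])
    print('knob blob',s[i,4]*.0625,'mm2 rect',np.round([c[0]+g[0]+x*.00025,c[1]+g[0]+y*.00025],4),(w*.25,hh*.25),a,'axis',ax)
    return r
def frame(P,seat=(.5875,.1447),yaw=-.188):
    q=np.array(P)[:2]-seat;c,s=np.cos(yaw),np.sin(yaw);return np.array([c*q[0]+s*q[1],-s*q[0]+c*q[1]-.07])
E
python3 - <<'E'
from h import *
d=cam('wrist');p,h,s=pose();print(p,h,s['joint_pos'][5])
r=knob(d);cv2.imwrite('pics/kn.png',r)
for y in range(0,320,16): print(''.join('#' if v<45 else '+' if v<80 else 'o' if v<130 else '.' for v in r.max(2)[y,::8]))
E
```

```text
[0.64435091 0.28603249 0.19619885] 2.954690693773699 -1.0256332438631386
knob blob 1085.375 mm2 rect [0.6377 0.2888] (39.33345031738281, 37.396507263183594) 80.21759033203125 axis -1.079933692035114
........................................
........................................
.................ooo....................
..............oooooooo..................
........................................
........................................
.............oo++#######+...............
..........o#############+...............
.........++#############+...............
........#+#+#############+..............
.......+++##+#############..............
.......+++#++####++.+#####..............
........+++#######..+####+..............
........o#++####++.o####+...............
..........+#####+..+###o................
.............o+##o+#o...................
........................................
........................................
........................................
........................................
```

```bash
cat >> h.py <<'E'
def line(d,c=(.645,.2866)):
    r,g=holes(d,c,.074,.025);v=r.min(2).astype(int)
    m=(r.max(2)<85).astype(np.uint8);M=cv2.morphologyEx(m,cv2.MORPH_CLOSE,cv2.getStructuringElement(2,(25,25)))
    b=((v>110)&(M>0)).astype(np.uint8)
    n,l,s,q=cv2.connectedComponentsWithStats(b)
    for i in range(1,n):
        if s[i,4]>60:
            Y,X=np.where(l==i);C=np.cov(X,Y);w,V=np.linalg.eigh(C);a=np.arctan2(V[1,1],V[0,1])
            print('line',s[i,4],(q[i]*.00025+np.array(c)+g[0]).round(4),'angle',a.round(3),np.sqrt(w).round(1))
def pm(d,c=(.575,.265)):
    """pointer/mark picture in press frame, 0.25mm"""
    pass
E
python3 - <<'E'
from h import *
d=cam('wrist');line(d)
S=cam('scene');line(S);D=cam('side');line(D)
print(proj(d,[.6448,.2866,.074]))
E
```

```text
line 879 [0.6415 0.2983] angle 1.837 [ 4.  18.2]
[255.6240067  179.52063101]
```

play_rows(series="0 0 0 1;0 0 0 1;0 0 0 1;0 0 0 1;0 0 0 1;0 0 0 1;0 0 0 1;0 0 0 1;0 0 0 1;0 0 0 1;0 0 0 0.67;0 0 0.9 0;0 0 0.9 0;0 0 0.9 0;0 0 0 0;0 0 0 0", hand=0.5)

```text
clock: 68.25
position: [0.6446, 0.2855, 0.1152]
orientation: [-1.908, -2.495, 0.001]
wrist_force: [0.5, 0.2, 0.2]
gripper_width: 0.497
grasp_force: 0.0
```

Run:
```python
from h import *
go(.6447,.2866,.035,1.837)
```

```text
at [0.6446 0.2855 0.1152] h 1.836 q6 0.09 units [0.03 0.02 2.67] spin -0.01
```

play_rows(series="0.03 0.02 0.4 0;0 0 0.4 0;0 0 0.4 0;0 0 0.4 0;0 0 0.4 0;0 0 0.3 0;0 0 0.2 0;0 0 0.1 0;0 0 0 0")

```text
clock: 69.15
position: [0.6449, 0.2874, 0.0365]
orientation: [-1.907, -2.496, 0.001]
wrist_force: [0.7, 0.1, -0.5]
gripper_width: 0.5
grasp_force: 0.0
```

play_rows(series="0 0 0 0;0 0 0 0;0 0 0 0;0 0 0 0;0 0 0 0;0 0 0 0", hand=0, grip_force=40)

```text
clock: 69.75
position: [0.6439, 0.2871, 0.0379]
orientation: [-1.907, -2.496, 0.002]
wrist_force: [-4.9, -1.2, 6.6]
gripper_width: 0.147
grasp_force: 41.2
```

play_rows(series="0 -0.03 0 0.5;0 0 0 1;0 0 0 1;0 0 0 1;0 0 0 1;0 0 0 1;0 0 0 1;0 0 0 1;0 0 0 1;0 0 0 1;0 0 0 1;0 0 0 1;0 0 0 1;0 0 0 1;0 0 0 1;0 0 0 1;0 0 0 0.5;0 0 0 0")

```text
clock: 71.55
position: [0.6437, 0.2871, 0.0379]
orientation: [3.131, 0.253, -0.001]
wrist_force: [-4.3, -0.5, 4.8]
gripper_width: 0.146
grasp_force: 41.2
```

Run:
```python
from h import *
print(pose()[:2],robot.state()['gripper_width'],robot.state()['joint_pos'][5])
O=np.array([.5875,.1447]);c,s=np.cos(-.188),np.sin(-.188)
def W(x,y,z):  # press frame rel. seat-> world
    return [O[0]+c*x-s*y,O[1]+s*x+c*y,z]
for n in ('wrist','scene','side'):
    d=cam(n)
    print(n,proj(d,W(-.06,.13,.033)).round(0))
    # rectified press-frame strip: rows x from -.03(top) to -.085, columns y .09...21
    ys=np.arange(.085,.215,.0005);xs=np.arange(-.02,-.085,-.0005)
    mu=np.array([[proj(d,W(x,y,.033)) for y in ys] for x in xs],np.float32)
    r=cv2.remap(d['pixels'],mu[...,0],mu[...,1],cv2.INTER_LINEAR)
    g=cv2.cvtColor(r,cv2.COLOR_BGR2GRAY);np.save(f'pics/{n}.npy',g)
    for i in range(0,len(xs),6): print(f'{xs[i]*1e3:5.0f} ',''.join('#' if v<60 else '+' if v<105 else 'o' if v<150 else '.' for v in g[i,::4]))
```

```text
(array([0.64369305, 0.28713793, 0.03787   ]), np.float64(0.16114213966554153)) 0.14565932248942912 1.7692104871007852
wrist [241. 331.]
  -20  ###################..........+##################o..#####+oooooooo
  -23  ################++o..........+#############################oooooo
  -26  ################o...ooo.oo...###############################+oooo
  -29  ##############################################################ooo
  -32  ##############+.............o+#################################+o
  -35  ##############...............o##################################+
  -38  ###############+.............+###################################
  -41  #################+...........####################################
  -44  ####################+oo.....+####################################
  -47  #################################################################
  -50  #################################################################
  -53  #################################################################
  -56  ########################################################o.#######
  -59  ########
[... 3188 characters left out ...]
........................................ooo
  -59  ..............................................................ooo
  -62  .............................................................oooo
  -65  .............................................................oooo
  -68  .............................................................oooo
  -71  ..............................................................oo.
  -74  .................................................................
  -77  .................................................................
  -80  ooooooooooooooooooooooooooooooooooooooooooooooooooooooooooooooooo
  -83  oooooooooooooooooooooooooooooooooooooooooooooooooooo+++++++++++++
```

The pointer is near the mark, but the far cameras are too coarse to place it. I'll release, rise and look with the wrist camera from straight above the mark.

play_rows(series="0 0 0 0;0 0 0 0;0 0 0 0;0 0 -0.5 0;0 0 -1 0;0 0 -1 0;0 0 -1 0;0 0 -1 0;-0.9 0 0 0;-0.9 0 0 0;-0.9 0 0 0;-0.9 0 0 0;-0.9 0 0 0;-0.8 0 0 0;0 0 0 0;0 0 0 0", hand=0.5)

```text
clock: 73.3
position: [0.4881, 0.262, 0.1734]
orientation: [-3.13, -0.254, -0.004]
wrist_force: [-0.9, 0.5, 0.2]
gripper_width: 0.499
grasp_force: 0.0
```

```bash
cat > pm.py <<'E'
from h import *
O=np.array([.5875,.1447]);c,s=np.cos(-.188),np.sin(-.188)
def W(x,y,z): return [O[0]+c*x-s*y,O[1]+s*x+c*y,z]
d=cam('wrist');print(d['position'],pose()[:2])
def strip(z,x0,x1,y0=.12,y1=.17):
    ys=np.arange(y0,y1,.0005);xs=np.arange(x0,x1,-.0005)
    mu=np.array([[proj(d,W(x,y,z)) for y in ys] for x in xs],np.float32)
    r=cv2.remap(d['pixels'],mu[...,0],mu[...,1],cv2.INTER_CUBIC);return xs,ys,cv2.cvtColor(r,cv2.COLOR_BGR2GRAY)
xs,ys,g=strip(.033,-.02,-.085)
for i in range(0,len(xs),3): print(f'{xs[i]*1e3:5.0f} ',''.join('#' if v<70 else '+' if v<110 else 'o' if v<150 else '.' for v in g[i]))
E
python3 pm.py
```

```text
[0.55305064 0.27313463 0.34203195] (array([0.48885666, 0.26214422, 0.17315401]), np.float64(0.16151415181630024))
  -20  .............................................oooo+++++oo+++++oooo+oooo...............................
  -22  ............................................oooo++++++oo+++++ooooooooo...............................
  -23  .............................................oooo+++++oo++++++oooooooo...............................
  -25  ................................................o++++++++++++ooooooooo...............................
  -26  ...............................................oo++++++o++++ooooo+oooo...............................
  -28  ..............................................oo++++++oo+++++ooooooooo...............................
  -29  +++++++++++++++++++++++++++++++++++++++++++++++###++++oo+++++oooooo+++++++ooooo++++++++++oooooooo++++
  -31  ##################################################++++oo++++++ooooo++++##############################
  -32  oooooooooooooooooooooooooooooooooooooooooooo+++##+++++++++++++ooooo+oooooo+ooooooooooooooooooooo+oooo
  -34
[... 3109 characters left out ...]
oooooooooooooooooooooooooooooooooooooooooooooo
  -77  ooooooooooooooooooooooooooooooooooooooooooooooooooooooooooooooooooooooooooooooooooooooooooooooooooooo
  -79  ooooooooooooooooooooooooooooooooooooooooooooooooooooooooooooooooooooooooooooooooooooooooooooooooooooo
  -80  ooooooooooooooooooooooooooooooooooooooooooooooooooooooooooooooooooooooooooooooooooooooooooooooooooooo
  -82  ooooooooooooooooooooooooooooooooooooooooooooooooooooooooooooooooooooooooooooooooooooooooooooooooooooo
  -83  ooooooooooooooooooooooooooooooooooooooooooooooooooooooooooooooooooooooooooooooooooooooooooooooooooooo
  -85  ooooooooooooooooooooooooooooooooooooooooooooooooooooooooooooooooooooooooooooooooooooooooooooooooooooo
```

play_rows(series="0.2 -0.55 0 0;0.2 -0.55 0 0;0 0 0 0;0 0 0 0")

```text
clock: 73.75
position: [0.4944, 0.2973, 0.1715]
orientation: [3.131, 0.255, -0.001]
wrist_force: [0.6, -0.3, -1.2]
gripper_width: 0.505
grasp_force: 0.0
```

```bash
cat > pm2.py <<'E'
import io,contextlib
with contextlib.redirect_stdout(io.StringIO()): from pm import *
C=frame(d['position']);print('cam y',C[1]+.07)
def cen(z,x0,x1,lo,hi):
    xs,ys,g=strip(z,x0,x1);p=g.mean(0);k=(ys>lo)&(ys<hi);w=np.clip(np.percentile(p[k],70)-15-p,0,None)*k
    return (w*ys).sum()/w.sum(),p[k].min()
P=cen(.033,-.038,-.050,.142,.165);M=cen(.038,-.060,-.066,.148,.159);print('pointer',P,'mark',M,'gap mm',(M[0]-P[0])*1e3)
M=cen(.033,-.060,-.066,.148,.159);print('mark@.033',M,(M[0]-P[0])*1e3)
go(.6439,.287,.0365,None)
E
python3 pm2.py
```

```text
cam y 0.15593647637499297
pointer (np.float64(0.14919313398170997), np.float64(115.72)) mark (np.float64(0.1531527074942339), np.float64(91.3076923076923)) gap mm 3.959573512523934
mark@.033 (np.float64(0.15310867910485632), np.float64(90.15384615384616)) 3.9155451231463467
at [0.494  0.2967 0.1714] h 0.1624 q6 1.88 units [4.88 1.12 4.49] spin 0
```

The gap is 3.94 mm, which needs 3.13 units of turn. I'll regrip and turn.

play_rows(series="0.81 0.19 0 0;0.81 0.19 0 0;0.81 0.19 0 0;0.81 0.19 0 0;0.82 0.18 0 0;0.82 0.18 0 0;0 0 0.9 0;0 0 0.9 0;0 0 0.9 0;0 0 0.7 0;0 0 0.5 0;0 0 0.3 0;0 0 0.25 0;0 0 0 0;0 0 0 0")

```text
clock: 75.3
position: [0.6443, 0.2867, 0.0393]
orientation: [-3.131, -0.253, -0.002]
wrist_force: [0.6, -0.5, -0.1]
gripper_width: 0.498
grasp_force: 0.0
```

play_rows(series="0 0 0 0;0 0 0 0;0 0 0 0;0 0 0 0;0 0 0 0;0 0 0 0.8;0 0 0 0.8;0 0 0 0.8;0 0 0 0.73;0 0 0 0;0 0 0 0;0 0 0 0", hand=0)

```text
clock: 76.5
position: [0.6443, 0.2871, 0.0397]
orientation: [-3.13, 0.261, -0.002]
wrist_force: [-1.1, 1.2, 6.6]
gripper_width: 0.145
grasp_force: 42.0
```

play_rows(series="0 0 0 0;0 0 0 0;0 0 0 0;0 0 -0.5 0;0 0 -1 0;0 0 -1 0;0 0 -1 0;0 0 -1 0;0 0 0 -0.8;0 0 0 -0.8;0 0 0 -0.8;0 0 0 -0.73;-0.81 -0.19 0 0;-0.81 -0.19 0 0;-0.81 -0.19 0 0;-0.81 -0.19 0 0;-0.81 -0.19 0 0;-0.81 -0.19 0 0;0 0 0 0;0 0 0 0", hand=0.5)

```text
clock: 78.5
position: [0.4947, 0.2971, 0.1747]
orientation: [-3.131, -0.254, -0.003]
wrist_force: [1.0, -0.1, -0.3]
gripper_width: 0.497
grasp_force: 0.0
```

```bash
python3 pm2.py
```

```text
cam y 0.15550437296315306
pointer (np.float64(0.15248189636865578), np.float64(120.28)) mark (np.float64(0.15312261507908365), np.float64(94.3076923076923)) gap mm 0.6407187104278678
mark@.033 (np.float64(0.1530874266349917), np.float64(93.23076923076923)) 0.6055302663359186
at [0.4955 0.2971 0.1745] h 0.1616 q6 1.88 units [4.82 1.13 4.61] spin 0
```

Run:
```python
import io,contextlib
with contextlib.redirect_stdout(io.StringIO()): from pm import *
for z,a,b in ((.033,-.038,-.044),(.033,-.044,-.050),(.038,-.060,-.066)):
    xs,ys,g=strip(z,a,b,.144,.162);print(a,g.mean(0).round().astype(int).tolist())
```

```text
-0.038 [219, 219, 219, 219, 219, 219, 219, 219, 218, 216, 209, 199, 188, 177, 168, 159, 146, 131, 122, 127, 149, 178, 202, 214, 219, 220, 219, 219, 219, 219, 219, 219, 219, 219, 219, 219, 219]
-0.044 [219, 219, 219, 219, 219, 219, 219, 219, 220, 220, 217, 208, 189, 164, 143, 131, 123, 118, 118, 130, 154, 182, 203, 215, 219, 219, 219, 219, 220, 219, 217, 209, 196, 184, 182, 192, 206]
-0.06 [129, 123, 124, 134, 153, 179, 200, 213, 217, 218, 218, 218, 217, 215, 210, 197, 169, 127, 94, 94, 127, 169, 200, 214, 218, 218, 216, 213, 211, 211, 211, 208, 202, 197, 194, 194, 194]
```

The pointer's lit edge and the mark line match to about 0.2 mm; the apparent remaining gap is shadow on the pointer's right side. The gripper is clear of everything, so I'm handing in.

```bash
python3 -c "
from h import *
print(robot.finish_job())"
```

```text
the job is handed in; nothing more can be done
None
```

I handed the job in with all three discs (the only ones I found on the table) and the clamp on the studs, button up, each pressed down until it met contact at the expected height, and the pointer about 0.2 mm from the mark by my wrist-camera measurement; one disc slid about 10 mm on the table in a failed grip before I placed it, I took no picture of the stack after putting the clamp back, and I have not seen the judge's result.

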